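# Shade the bench and hold the curing lamp over the chip

### The arm

A 7-joint arm with a two-finger parallel gripper is mounted at the origin on a cart in front of the work surface, level with it; the furniture and walls round the work are solid. World frame = base frame: x ahead of the robot, y to its left, z up, the work surface at z = 0. Lengths are in m, angles in rad, forces in N, time in s.
With the tool pointing down it reaches from about 0.4 to 0.9 m from the base axis. Payload 5.5 kg.
Tool frame: the origin (TCP) lies at the very end of the fingers, on their centre line; the grasp point (between the pads) lies 19 mm behind it (arm.pinch_z is the distance from the TCP to the grasp point, in m); z points along the fingers, y is the direction in which the jaws open and shut (so a half turn about z gives the same grasp; the last joint's range is limited). The gripper opens to 92 mm and grips with 3 to 60 N. Pads are 19 mm wide; open, the fingers measure 130 mm over their backs; the gripper's body (75 mm by 190 mm) begins 47 mm behind the grasp point.
Start: joints at [1.432, 0.501, -0.427, 1.55, 0.221, 1.138, -0.21], TCP at [0.254, -0.598, 0.196] pointing down, gripper open.
Joint ranges: [-2.88, 2.88], [-0.31, 2.03], [-1.54, 1.56], [0.2, 2.42], [-1.41, 4.55], [0.19, 2.02], [-2.57, 2.57]. Speed limits (rad/s): [2.57, 2.57, 3.14, 3.14, 3.14, 3.14, 3.14].

### API

Orientations are given as a unit quaternion [x, y, z, w].
In Python, from cell import arm gives the robot as it stands.
- The arm moves only by the tool servo_tool, never from a script. Its arguments are lists of equal length, an entry for each row: "linear": the shift along the tool's x, y, z in cm, a list of three; "delta_rot": the turn, a rotation vector about the tool's x, y, z in degrees, a list of three. In form: {"linear": [[tx, ty, tz], ...], "delta_rot": [[wx, wy, wz], ...]}. A call has 1 to 20 rows; each row is the pose to reach, as a shift and turn from the pose measured when the call began, along the tool's axes at that moment; what a row does not reach only later rows make up. A row lasts 1/12 s, in which the tool goes at most 41.7 mm and 7.16 degrees, less where a joint would pass 70% of its speed; a pose out of reach is approached as far as the arm can. A call with a gripper value outside its range is refused whole. "gripper" is the closure, from 0 (fully open) to 1 (shut), set as the call begins (left out, the last holds). The fingers move at their own pace and stop on an object; the grip force is fixed at half the most. Time passes only in rows, so rows that repeat a pose let the fingers close. It gives the time, the measured TCP pose, the force and the opening at its end, in the units of the state.
- arm.sense(): the state, without advancing time (a new reading comes with each control period).
- arm.capture(name): name is "scene" or "side" or "wrist"; returns the picture (420x560x3 uint8, red, green, blue); there is no depth.
- arm.calibration(name): a dict with "vfov" (degrees; the focal length in pixels is half the picture's height over the tangent of half this angle, whatever the lens; pixels are square), "cx", "cy" (the principal point, pixels), "rvec" (rotation vector, rad) and "tvec" (3), from world to camera coordinates, as OpenCV has them. Camera axes: x right, y down, z forward; pixel columns grow to the right and rows downward; lengths in m; the calibration is good to about 2 mm. A picture is of the moment at which its call begins: read the wrist's pose just before it. calibration takes no time and is no camera call; for the wrist camera it gives the pose at the moment of the call.
- arm.close_job(): hands the job in, once; it reports no verdict.
The state is a dict: "time_s": time; "joints": joint angles; "qd": joint speeds; "joint_torque": joint torques, N m; "position": TCP position; "orientation": TCP orientation; "contact_force": force on the tool from outside, world axes, zero at the start; "moment": the same for the moment, N m; "finger_gap": opening from 0.0 (shut) to 1.0 (fully open).
Only numpy, scipy, OpenCV 4.12 (cv2) and the standard library are available. Lean on these libraries where they do the work, as an engineer would, in place of code of your own. Each camera call takes 0.05 s, during which the arm holds its last target.

### The job

Before curing the glued chip in the glass dish, take the shade plate out of its stand and lean it on its rubber foot against the middle of the angle block's flat front, on the dish side, so that it stays there by itself, square to the block and tilted some 20 degrees. Then pick up the lamp and lift it over the top of the leaning plate and block, and hold it upright, mouth down, centred over the dish with its mouth about 15 mm above the rim, touching nothing but your fingers. Finish while still holding the lamp there, with the dish and the two vials left where they were.

Things in the scene. Friction and masses are not known exactly. Their poses are not given: they have to be found in the camera images.
- angle_block: aluminium angle block screwed to the desk, 160 mm long (its x), 60 mm deep (its y), 70 mm high; origin at the middle of its underside. The flat upright front is the plane y = -30 mm of its frame, faces its -y (the dish side) and is 70 mm high over the whole length; the upright wall is 10 mm thick, behind it (+y) lie a low screw flange and two gussets
- plate_stand: grey plastic stand with a slot, fixed to the desk, 134 x 62 x 26 mm; origin at the middle of its underside. The slot runs along its x, is 11 mm wide, its floor is 6 mm and its lips 26 mm above the desk
- shade_center (a point): centre of the shade plate: dark flat steel-coloured plate 120 mm wide (its x), 8 mm thick (its y), 130 mm high (its z) with a 12 mm black rubber strip along its foot, 0.15 to 0.31 kg, centre of mass in the middle. It stands upright in the slot of the stand, so its top edge is 136 mm above the desk
- shade_foot (a point): middle of the underside of the shade plate, 65 mm below shade_center along the plate's z
- shade: the shade plate itself; origin and axes as shade_foot
- lamp_center (a point): centre of the curing lamp, a round aluminium lamp head 82 mm high that stands on its mouth; this point is on its axis 40 mm above the mouth. The grip barrel, 32 mm in diameter, reaches from 22 to 74 mm above the mouth; below it the head flares to 44 mm; 0.1 to 0.2 kg
- lamp_mouth (a point): centre of the lamp's flat mouth (its underside), 40 mm below lamp_center on the lamp's axis
- lamp: the lamp itself; origin and axes as lamp_mouth
- dish_rim (a point): centre of the rim of a loose round glass dish, 57 mm in diameter, 13 mm high, standing on the desk on the front (-y) side of the angle block; a white 24 mm square carrier with a dark chip lies bonded in its middle. This point is 13 mm above the desk
- dish: the glass dish with the chip; origin at the middle of its underside
- vial_a: bystander: brown glass vial with a dark screw cap, 22 mm across, 49 mm high; origin at the middle of its underside
- vial_b: bystander: pale glass vial with a light screw cap, 22 mm across, 49 mm high; origin at the middle of its underside
Not all that is in view belongs to the job. What is shaped like the lamp but green or yellow is not meant.

How it is judged:
On the way, in this order (a step that is already met when the one before it is completed fails the run):
1. the shade plate leans by itself on the angle block's front, released (angle between shade_center's own z axis and vertical between 0.12 and 0.6 rad and contact force between shade and angle_block above 0.03 N and contact force between shade and the fingers below 0.05 N and height (world z) of shade_foot below 0.012 m and y of shade_foot in the frame of angle_block between -0.09 and -0.035 m and x of shade_foot in the frame of angle_block between -0.05 and 0.05 m and angle between the x axis of shade_center and the x axis of angle_block, either way round below 0.25 rad and linear speed of shade below 0.02 m/s), for 0.3 s.
2. the lamp is carried over the top of the leaning plate and block (x of lamp_mouth in the frame of angle_block between -0.11 and 0.11 m and y of lamp_mouth in the frame of angle_block between -0.07 and 0.01 m and height (world z) of lamp_mouth above 0.1 m), for 0.02 s.
At the end, for the whole second after the job is handed in: Lamp held still, within 7 deg of upright, mouth 5-28 mm above the dish rim, centred within 8 mm, touching no dish, plate or block; dish moved under 10 mm; plate released, foot on desk, leaning 7-34 deg on the block's front, within 50 mm of its middle and 14 deg of square (all of step 1 and horizontal distance between lamp_mouth and dish_rim below 0.008 m and z of lamp_mouth in the frame of dish_rim between 0.005 and 0.028 m and angle between lamp_center's own z axis and vertical below 0.12 rad and contact force between lamp and the fingers above 0.5 N and contact force between lamp and dish below 0.02 N and contact force between lamp and shade below 0.02 N and contact force between lamp and angle_block below 0.02 N and linear speed of lamp below 0.02 m/s and distance of dish_rim from where it was at the start of the episode below 0.01 m); the arm keeps its last pose, push and grip.
It fails at once if the lamp touches the dish (contact force between lamp and dish above 0.2 N).
It fails at once if a vial is displaced (distance of any of vial_a, vial_b from where it was at the start of the episode above 0.02 m).
It fails at once if the dish is displaced (distance of dish_rim from where it was at the start of the episode above 0.02 m).
It also fails if it takes over 53 s, if anything falls off the work surface, if the arm or the gripper's body presses on something with over 40 N, if the wrist force passes 120 N, or if a joint passes its speed limit or range.

## Working session

There is one attempt and no reset: what is moved stays moved. The work goes in short steps, Python scripts to look and compute and a tool call to move; the robot and the scene stay as the last step left them, time stands still between calls to the robot, and variables do not carry over. Pictures are saved under pics/ and viewed, and the job is handed in when it is done.

Besides the shell and the picture viewer there is one more tool, called after ">>>" as a command line: name --argument value ..., lists and objects as JSON in quotes. servo_tool: Moves the arm, as the interface text tells. Its arguments: {"type":"object","properties":{"linear":{"type":"array","items":{"type":"array","items":{"type":"number"}}},"delta_rot":{"type":"array","items":{"type":"array","items":{"type":"number"}}},"gripper":{"type":"number"}},"required":["linear","delta_rot"]}

```bash
mkdir -p pics; cat > h.py <<'E'
import numpy as np,cv2
from cell import arm
from scipy.spatial.transform import Rotation as R
def cam(n):
    c=arm.calibration(n); f=210/np.tan(np.radians(c['vfov'])/2)
    K=np.array([[f,0,c['cx']],[0,f,c['cy']],[0,0,1.]])
    M=cv2.Rodrigues(np.array(c['rvec'],float))[0]; t=np.array(c['tvec'],float)
    return K,M,t
def ray(C,u,v):
    K,M,t=C; d=M.T@np.linalg.solve(K,[u,v,1.]); return -M.T@t,d
def onz(C,u,v,z):
    o,d=ray(C,u,v); return o+d*(z-o[2])/d[2]
def proj(C,p):
    K,M,t=C; q=K@(M@np.array(p)+t); return q[:2]/q[2]
def save(n,im): cv2.imwrite('pics/'+n+'.png',im[:,:,::-1])
E
python3 - <<'E'
from h import *
s=arm.sense(); print(s)
for n in ['scene','side','wrist']:
    C=cam(n); im=arm.capture(n); np.save(n+'.npy',im); save(n+'0',im); print(n,arm.calibration(n), ray(C,280,210))
E
```

```text
{'time_s': 0.0, 'joints': array([ 1.43217756,  0.50185041, -0.42678402,  1.55145496,  0.22082568,
        1.1382717 , -0.21031451]), 'qd': array([-9.82201570e-06, -5.96794651e-04,  1.52674907e-03, -1.02941818e-03,
        1.21108764e-04, -1.99191372e-05, -1.44540095e-03]), 'joint_torque': array([ 7.34009018e-05, -5.66606963e+01, -5.81554726e+00, -2.79119664e+01,
       -6.83829118e-02,  3.10771668e-02,  1.89046118e-04]), 'position': array([ 0.25386706, -0.59755612,  0.1951741 ]), 'orientation': array([ 9.79880482e-01,  1.99582857e-01, -1.69349099e-04, -9.46651734e-04]), 'contact_force': array([-0.47066223, -0.08915321,  0.56251995]), 'moment': array([0.02116387, 0.04396416, 0.00622541]), 'finger_gap': 1.0013576174967216}
scene {'vfov': 49.890115788154404, 'cx': 280.3774526955816, 'cy': 211.5630189819917, 'rvec': array([ 1.91314343, -0.92771637,  0.56025462]), 'tvec': array([-0.40640674,  0.2570241 ,  0.88808891])} (array([-0.26931834, -0.71600059,  0.65934856]), array([ 0.69416789,  0.53513284, -0.48143169]))
side {'vfov': 47.33401834964614, 'cx': 275.60121501989397, 'cy': 214.42824260954933, 'rvec': array([ 1.96826181,  0.23295522, -0.16313547]), 'tvec': array([-0.53508333,  0.0082163 ,  1.2474317 ])} (array([ 0.79490353, -0.98100554,  0.49822088]), array([-0.2130932 ,  0.89679551, -0.38796752]))
wrist {'vfov': 65.2467693336752, 'cx': 282.1559575196918, 'cy': 207.22524037111597, 'rvec': array([-2.40774649,  1.59155168,  0.23756818]), 'tvec': array([-0.64806315, -0.03748005,  0.39048926])} (array([ 0.32550137, -0.56601476,  0.38389115]), array([-0.27810254, -0.11024588, -0.95426388]))
```

View pics/scene0.png

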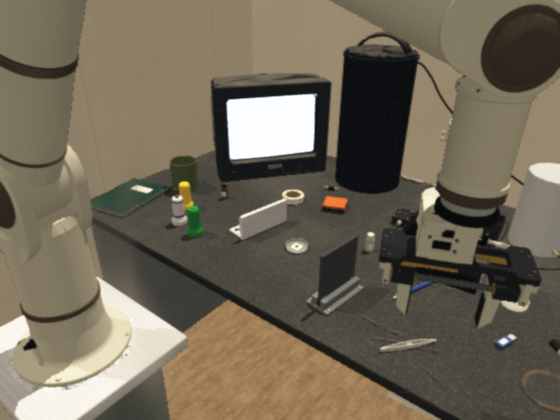

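View pics/side0.png

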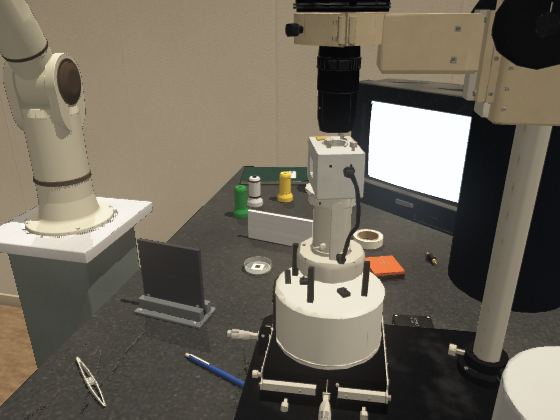

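View pics/wrist0.png

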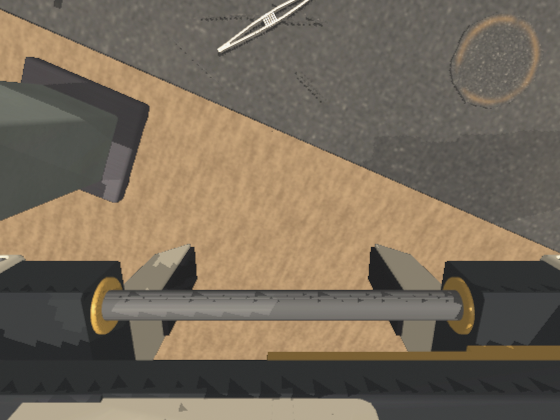

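```bash
python3 - <<'E'
from h import *
a=np.load('scene.npy');b=np.load('side.npy')
c1=cv2.resize(a[150:320,80:400],None,fx=2.5,fy=2.5,interpolation=cv2.INTER_CUBIC)
c2=cv2.resize(b[165:330,130:430],None,fx=2.6,fy=2.6,interpolation=cv2.INTER_CUBIC)
save('c1',c1);save('c2',c2)
E
```

```text
(no output)
```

View pics/c1.png

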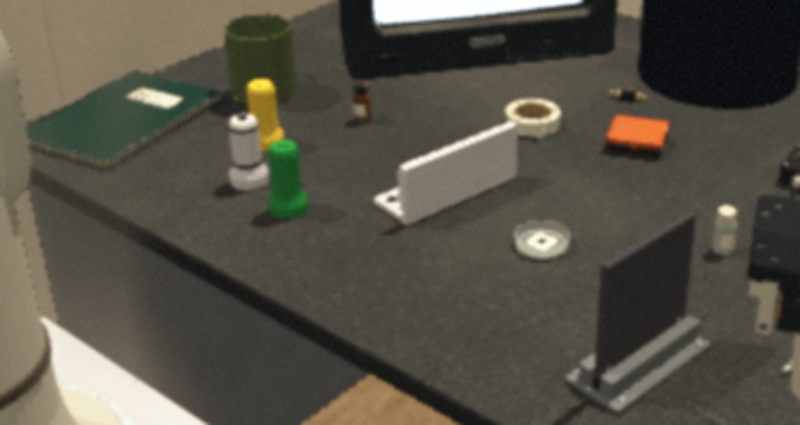

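View pics/c2.png

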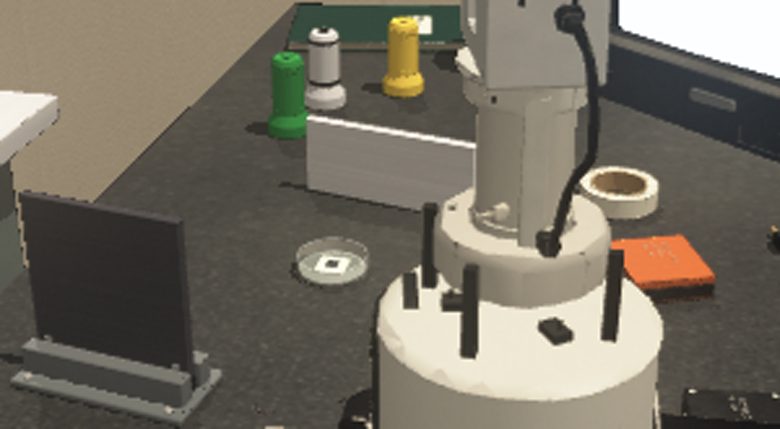

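```bash
python3 - <<'E'
from h import *
S=cam('scene');D=cam('side')
a=lambda x,y,z:print('  sc',onz(S,80+(x+.5)/2.5-.5,150+(y+.5)/2.5-.5,z).round(4))
b=lambda x,y,z:print('  sd',onz(D,130+(x+.5)/2.6-.5,165+(y+.5)/2.6-.5,z).round(4))
print('plate top');a(600,266,.136);a(694,217,.136);b(21,193,.136);b(185,222,.136)
print('stand base corners');a(571,377,.006);a(615,406,.006);a(708,343,.006);b(12,382,.006);b(182,421,.006)
print('block top');a(401,165,.07);a(516,126,.07);b(307,117,.07);print('bot');a(403,219,0);a(518,180,0);b(308,189,0)
print('dish rim l r t b');a(514,238,.013);a(571,238,.013);a(542,222,.013);a(542,252,.013)
b(296,260,.013);b(369,260,.013);b(332,239,.013);b(332,279,.013)
print('lamp');a(243,115,.08);a(248,178,0.005);b(323,30,.08);b(326,98,.005)
print('green');a(284,146,.08);b(287,58,.08);print('yel');a(262,86,.08);b(404,21,.08)
print('vialA');a(360,122,0);print('vialB');a(724,254,0)
E
```

```text
plate top
  sc [ 0.3825 -0.3168  0.136 ]
  sc [ 0.4968 -0.3393  0.136 ]
  sd [ 0.3877 -0.322   0.136 ]
  sd [ 0.5088 -0.3363  0.136 ]
stand base corners
  sc [ 0.3848 -0.2929  0.006 ]
  sc [ 0.3773 -0.3438  0.006 ]
  sc [ 0.5029 -0.3643  0.006 ]
  sd [ 0.3796 -0.3515  0.006 ]
  sd [ 0.509  -0.3657  0.006 ]
block top
  sc [0.4893 0.0019 0.07  ]
  sc [ 0.6371 -0.0386  0.07  ]
  sd [ 0.4867 -0.0059  0.07  ]
bot
  sc [0.4922 0.0047 0.    ]
  sc [ 0.6384 -0.042   0.    ]
  sd [ 0.4862 -0.0084  0.    ]
dish rim l r t b
  sc [ 0.5223 -0.1246  0.013 ]
  sc [ 0.5596 -0.1709  0.013 ]
  sc [ 0.5658 -0.129   0.013 ]
  sc [ 0.5195 -0.1627  0.013 ]
  sd [ 0.5219 -0.1583  0.013 ]
  sd [ 0.5782 -0.1453  0.013 ]
  sd [ 0.5402 -0.1183  0.013 ]
  sd [ 0.5577 -0.1805  0.013 ]
lamp
  sc [0.4493 0.2048 0.08  ]
  sc [0.4402 0.1969 0.005 ]
  sd [0.4424 0.1991 0.08  ]
  sd [0.4445 0.1966 0.005 ]
green
  sc [0.4284 0.1147 0.08  ]
  sd [0.4316 0.1099 0.08  ]
yel
  sc [0.5136 0.2456 0.08  ]
  sd [0.5181 0.2462 0.08  ]
vialA
  sc [0.6287 0.2023 0.    ]
vialB
  sc [ 0.6515 -0.302   0.    ]
```

```bash
cat >> h.py <<'E'
def ori(yaw,tilt=0.):
    # tool x at angle yaw, z down; tilt (deg) about tool x
    a=np.radians(yaw); M=np.array([[np.cos(a),np.sin(a),0],[np.sin(a),-np.cos(a),0],[0,0,-1.]]).T
    M=np.column_stack([[np.cos(a),np.sin(a),0],[np.sin(a),-np.cos(a),0],[0,0,-1.]])
    return R.from_matrix(M)*R.from_rotvec([np.radians(tilt),0,0])
def delta(p,Rt,s=None):
    s=s or arm.sense(); R0=R.from_quat(s['orientation'])
    print('lin cm',(R0.inv().apply(np.array(p)-s['position'])*100).round(2),'rot',np.degrees((R0.inv()*Rt).as_rotvec()).round(2))
def st():
    s=arm.sense();m=R.from_quat(s['orientation']).as_matrix()
    print('t',round(s['time_s'],2),s['position'].round(4),'yaw',np.degrees(np.arctan2(m[1,0],m[0,0])).round(2),'z',m[:,2].round(3),'F',s['contact_force'].round(1),'gap',round(s['finger_gap'],3),'J',s['joints'].round(2));return s
E
python3 - <<'E'
from h import *
st();delta([.444,-.3285,.27],ori(-8.5))
E
```

```text
t 0.15 [ 0.254  -0.5977  0.1954] yaw 23.02 z [-0.001  0.001 -1.   ] F [-0.2  0.5  0.1] gap 1.0 J [ 1.43  0.5  -0.43  1.55  0.22  1.14 -0.21]
lin cm [ 28.02 -17.35  -7.43] rot [-9.000e-02  2.000e-02  3.152e+01]
```

>>> servo_tool --linear '[[5,-3,-7.4],[28,-17.4,-7.4],[28,-17.4,-7.4],[28,-17.4,-7.4],[28,-17.4,-7.4],[28,-17.4,-7.4],[28,-17.4,-7.4],[28,-17.4,-7.4],[28,-17.4,-7.4],[28,-17.4,-7.4],[28,-17.4,-7.4],[28,-17.4,-7.4],[28,-17.4,-7.4],[28,-17.4,-7.4]]' --delta_rot '[[0,0,5],[0,0,31.5],[0,0,31.5],[0,0,31.5],[0,0,31.5],[0,0,31.5],[0,0,31.5],[0,0,31.5],[0,0,31.5],[0,0,31.5],[0,0,31.5],[0,0,31.5],[0,0,31.5],[0,0,31.5]]' --gripper 0.5

```text
time_s: 1.32
position: [0.4423, -0.3298, 0.2692]
orientation: [0.997, -0.076, -0.001, -0.001]
contact_force: [0.2, -0.1, -0.5]
finger_gap: 0.497
```

```bash
python3 - <<'E'
from h import *
import pickle
st();C=cam('wrist');im=arm.capture('wrist');save('w1',im);np.save('w1.npy',im);pickle.dump(C,open('w1.pkl','wb'))
im=arm.capture('scene');save('s1',im);np.save('s1.npy',im);im=arm.capture('side');save('d1',im);np.save('d1.npy',im)
E
```

```text
t 1.32 [ 0.4423 -0.3298  0.2692] yaw -8.66 z [-0.001  0.002 -1.   ] F [ 0.2 -0.1 -0.5] gap 0.497 J [ 1.    0.26 -0.49  1.71  0.13  1.2  -1.24]
```

View pics/w1.png

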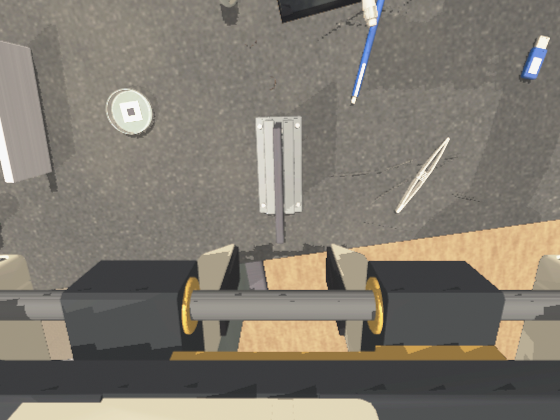

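View pics/d1.png

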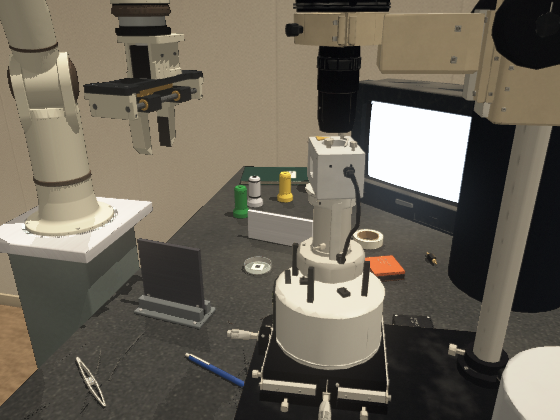

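```bash
python3 - <<'E'
from h import *
im=np.load('w1.npy')
save('w1a',cv2.resize(im[100:250,230:330],None,fx=5.3,fy=4,interpolation=cv2.INTER_CUBIC))
save('w1b',cv2.resize(im[30:190,0:170],None,fx=3.7,fy=3.7,interpolation=cv2.INTER_CUBIC))
E
```

```text
(no output)
```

View pics/w1a.png

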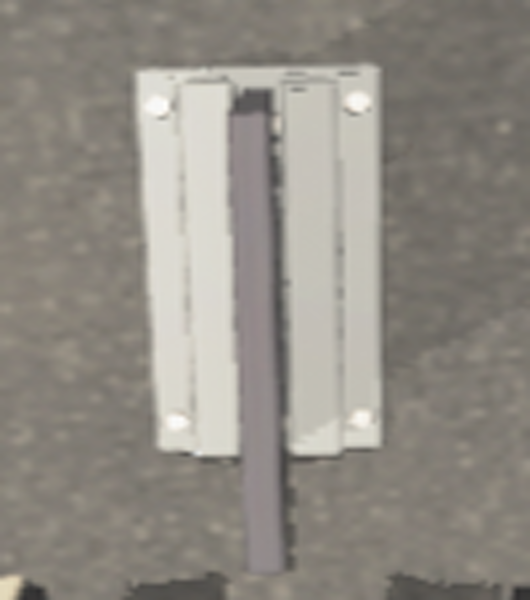

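View pics/w1b.png

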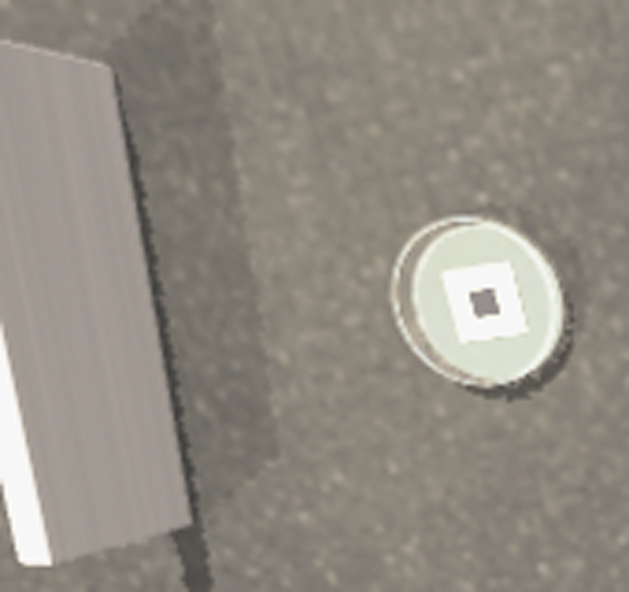

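```bash
python3 - <<'E'
from h import *
import pickle
C=pickle.load(open('w1.pkl','rb'))
A=lambda x,y,z:onz(C,230+(x+.5)/5.3-.5,100+(y+.5)/4-.5,z)
B=lambda x,y,z:onz(C,(x+.5)/3.7-.5,30+(y+.5)/3.7-.5,z)
def line(n,p,q): d=p-q; print(n,p.round(4),q.round(4),'mid',((p+q)/2).round(4),'len',np.linalg.norm(d).round(4),'yaw',np.degrees(np.arctan2(d[1],d[0])).round(2))
far=(A(231,114,.136)+A(270,113,.136))/2;near=(A(248,571,.136)+A(284,571,.136))/2
line('plate',far,near)
line('standL',A(137,68,.006),A(158,452,.006));line('standR',A(380,65,.006),A(382,448,.006))
line('block',B(113,68,0),B(188,523,0))
line('blocktop',B(2,330,.07),B(50,565,.07))
print('dish',((B(390,300,.013)+B(563,300,.013))/2).round(4),((B(478,215,.013)+B(478,387,.013))/2).round(4),'chip',B(485,303,.004).round(4))
E
```

```text
plate [ 0.5012 -0.3327  0.136 ] [ 0.3841 -0.3176  0.136 ] mid [ 0.4427 -0.3252  0.136 ] len 0.1181 yaw -7.39
standL [ 0.5127 -0.3036  0.006 ] [ 0.3799 -0.2861  0.006 ] mid [ 0.4463 -0.2949  0.006 ] len 0.134 yaw -7.53
standR [ 0.5045 -0.3639  0.006 ] [ 0.3722 -0.3467  0.006 ] mid [ 0.4384 -0.3553  0.006 ] len 0.1334 yaw -7.41
block [ 0.6383 -0.0347  0.    ] [ 0.4831 -0.0042  0.    ] mid [ 0.5607 -0.0194  0.    ] len 0.1582 yaw -11.11
blocktop [ 0.5549 -0.0202  0.07  ] [ 0.4821 -0.0062  0.07  ] mid [ 0.5185 -0.0132  0.07  ] len 0.0742 yaw -10.9
dish [ 0.5448 -0.1421  0.013 ] [ 0.5439 -0.1424  0.013 ] chip [ 0.5439 -0.1408  0.004 ]
```

```bash
python3 - <<'E'
from h import *
st();delta([.4427,-.3252,.102],ori(-7.45))
E
```

```text
t 1.47 [ 0.4429 -0.329   0.2694] yaw -8.58 z [-0.001  0.002 -1.   ] F [0.2 0.7 0.2] gap 0.5 J [ 1.    0.26 -0.49  1.71  0.13  1.2  -1.24]
lin cm [-0.06 -0.35 16.74] rot [-0.09  0.07 -1.13]
```

>>> servo_tool --linear '[[-0.06,-0.35,3],[-0.06,-0.35,6],[-0.06,-0.35,9],[-0.06,-0.35,12],[-0.06,-0.35,14.5],[-0.06,-0.35,16.2],[-0.06,-0.35,16.7],[-0.06,-0.35,16.7]]' --delta_rot '[[-0.1,0,-1.1],[-0.1,0,-1.1],[-0.1,0,-1.1],[-0.1,0,-1.1],[-0.1,0,-1.1],[-0.1,0,-1.1],[-0.1,0,-1.1],[-0.1,0,-1.1]]'

```text
time_s: 2.13
position: [0.4415, -0.3247, 0.101]
orientation: [0.998, -0.065, -0.002, -0.001]
contact_force: [-0.7, 0.5, 0.1]
finger_gap: 0.502
```

```bash
python3 - <<'E'
from h import *
st();im=arm.capture('wrist');save('w2',im);im=arm.capture('side');save('d2',cv2.resize(im[150:350,80:280],None,fx=3,fy=3))
E
```

```text
t 2.13 [ 0.4415 -0.3247  0.101 ] yaw -7.51 z [-0.004  0.002 -1.   ] F [-0.7  0.5  0.1] gap 0.502 J [ 0.94  0.44 -0.45  1.89  0.25  0.87 -1.33]
```

View pics/w2.png

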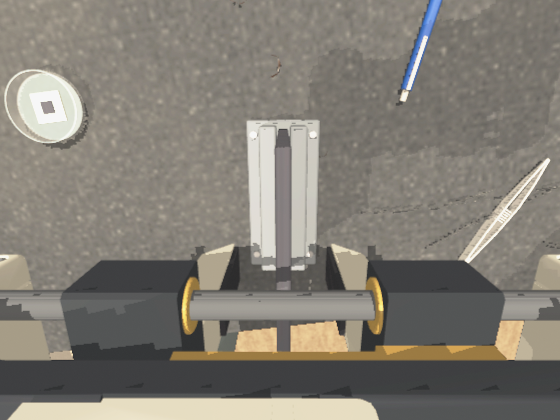

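View pics/d2.png

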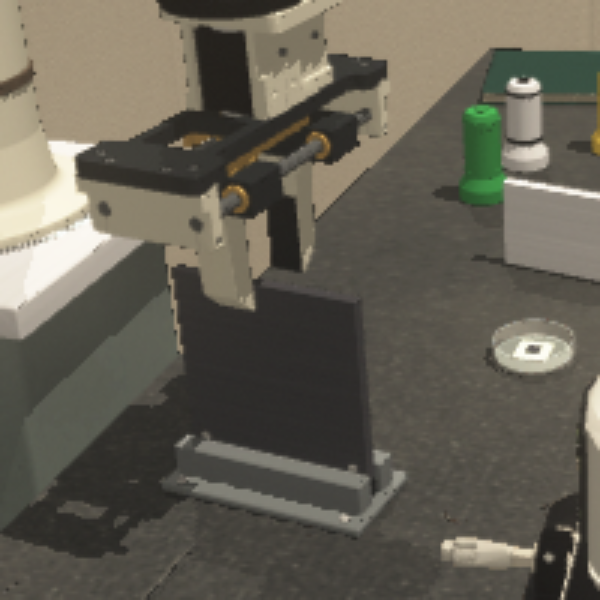

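Plate (d2 ~ (270,280) top edge) is centred between the fingers. Close.

>>> servo_tool --linear '[[0,0,0],[0,0,0],[0,0,0],[0,0,0],[0,0,0],[0,0,0],[0,0,0],[0,0,0]]' --delta_rot '[[0,0,0],[0,0,0],[0,0,0],[0,0,0],[0,0,0],[0,0,0],[0,0,0],[0,0,0]]' --gripper 1.0

```text
time_s: 2.9
position: [0.4434, -0.3258, 0.1035]
orientation: [0.998, -0.065, -0.0, 0.0]
contact_force: [-0.8, 0.3, 1.0]
finger_gap: 0.071
```

>>> servo_tool --linear '[[0,0,-1],[0,0,-3],[0,0,-5.5],[0,0,-8],[0,0,-8],[0,0,-8]]' --delta_rot '[[0,0,0],[0,0,0],[0,0,0],[0,0,0],[0,0,0],[0,0,0]]'

```text
time_s: 3.4
position: [0.4443, -0.3263, 0.185]
orientation: [0.998, -0.065, 0.001, 0.001]
contact_force: [-0.3, 0.2, -2.9]
finger_gap: 0.072
```

```bash
python3 - <<'E'
from h import *
st();im=arm.capture('side');save('d3',cv2.resize(im[100:350,80:280],None,fx=3,fy=2.4))
E
```

```text
t 3.4 [ 0.4443 -0.3263  0.185 ] yaw -7.5 z [ 0.002 -0.003 -1.   ] F [-0.3  0.2 -2.9] gap 0.072 J [ 0.98  0.34 -0.48  1.82  0.18  1.03 -1.28]
```

View pics/d3.png

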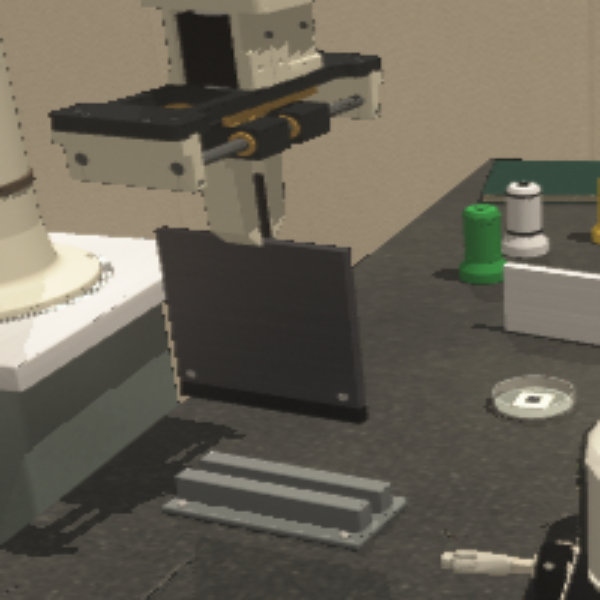

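```bash
cat > place.py <<'E'
from h import *
xb=np.array([np.cos(np.radians(-11)),np.sin(np.radians(-11)),0]);yb=np.array([-xb[1],xb[0],0])
mid=np.array([.5605,-.0194,0])
def tgt(back=0,up=0,th=20,L=.0975):
    t=np.radians(th); fy=-(.07*np.tan(t)+.004*np.cos(t))-back
    foot=mid+yb*fy+np.array([0,0,.004*np.sin(t)+up])
    return foot+L*(np.sin(t)*yb+np.array([0,0,np.cos(t)])),ori(-11,-th)
E
python3 - <<'E'
from place import *
st()
print(tgt()[1].as_matrix()[:,2])
delta(*tgt(.012,.06));delta(*tgt(.01,.04));
E
```

```text
t 3.45 [ 0.443  -0.3257  0.1835] yaw -7.5 z [-0.    -0.001 -1.   ] F [-0.1 -0.2 -3.8] gap 0.073 J [ 0.98  0.34 -0.48  1.82  0.18  1.03 -1.28]
[-0.06526052 -0.33573627 -0.93969262]
lin cm [  7.6  -31.12   3.01] rot [-19.92  -0.61   3.46]
lin cm [  7.61 -31.32   5.01] rot [-19.92  -0.61   3.46]
```

>>> servo_tool --linear '[[1,-3,0],[2,-7,0],[3,-11,0],[4,-15,0],[5,-19,0],[6,-23,0],[6.8,-26.5,0],[7.4,-29.5,0],[7.6,-31.1,1],[7.6,-31.1,2.5],[7.6,-31.1,3],[7.6,-31.1,3],[7.6,-31.1,3]]' --delta_rot '[[0,0,0.5],[0,0,1],[0,0,1.5],[0,0,2],[0,0,2.5],[-3,-0.1,3],[-7,-0.2,3.3],[-11,-0.4,3.4],[-15,-0.5,3.4],[-18,-0.6,3.5],[-19.9,-0.6,3.5],[-19.9,-0.6,3.5],[-19.9,-0.6,3.5]]'

```text
time_s: 4.53
position: [0.5576, -0.0265, 0.151]
orientation: [0.98, -0.093, -0.019, 0.172]
contact_force: [-0.1, 0.4, -3.0]
finger_gap: 0.072
```

```bash
python3 - <<'E'
from place import *
import pickle
st();delta(*tgt(.002,.002));delta(*tgt(.002,.015))
C=cam('wrist');pickle.dump(C,open('w4.pkl','wb'));im=arm.capture('wrist');np.save('w4.npy',im);save('w4',im)
im=arm.capture('side');save('d4',im);np.save('d4.npy',im);im=arm.capture('scene');save('s4',im)
E
```

```text
t 4.53 [ 0.5576 -0.0265  0.151 ] yaw -10.92 z [-0.068 -0.334 -0.94 ] F [-0.1  0.4 -3. ] gap 0.072 J [ 0.16  0.49 -0.5   1.76  0.58  1.2  -2.35]
lin cm [ 0.18 -2.81  4.94] rot [-0.04  0.2   0.15]
lin cm [ 0.17 -2.37  3.71] rot [-0.04  0.2   0.15]
```

View pics/w4.png

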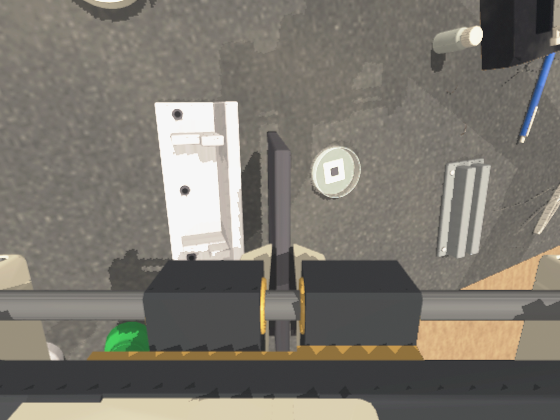

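View pics/d4.png

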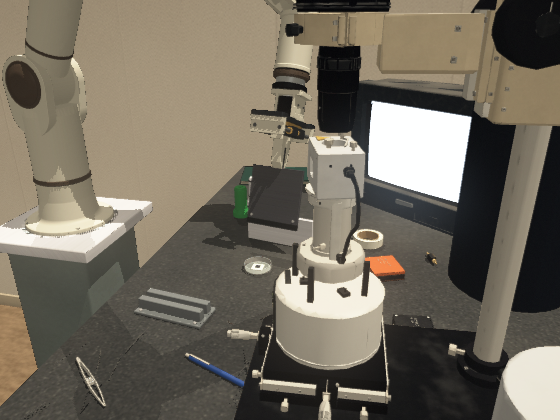

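View pics/s4.png

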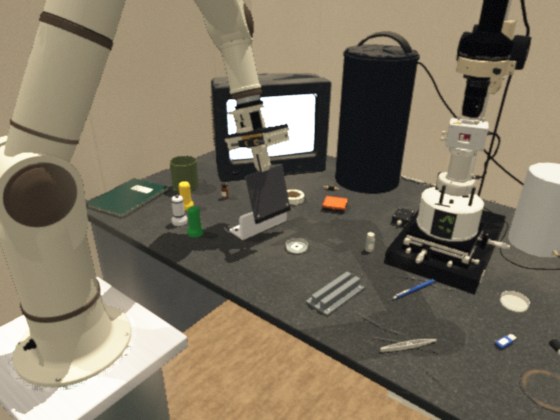

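```bash
python3 - <<'E'
from place import *
import pickle
C=pickle.load(open('w4.pkl','rb'));im=np.load('w4.npy')
save('w4a',cv2.resize(im[85:275,145:375],None,fx=3.1,fy=3.1,interpolation=cv2.INTER_CUBIC))
E
```

```text
(no output)
```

View pics/w4a.png

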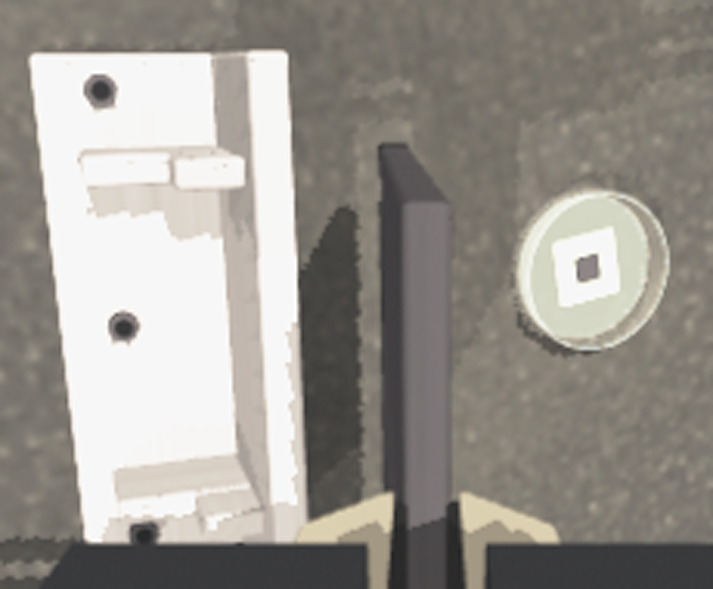

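```bash
python3 - <<'E'
from place import *
import pickle
C=pickle.load(open('w4.pkl','rb'))
print('cam',-C[1].T@C[2])
B=lambda x,y,z:onz(C,145+(x+.5)/3.1-.5,85+(y+.5)/3.1-.5,z)
for n,p in [('far top',B(289,52,.07)),('near',B(304,510,.07)),('far plate-top',(B(402,203,.151+.03)+B(449,203,.181))/2)]:
    q=p-mid; print(n,p.round(4),'block xy',(q@xb).round(4),(q@yb).round(4))
p=B(289,52,.07)-B(304,510,.07);print(np.degrees(np.arctan2(p[1],p[0])))
print('dish',((B(517,268,.013)+B(669,268,.013))/2).round(4),((B(595,188,.013)+B(595,350,.013))/2).round(4))
E
```

```text
cam [0.64682431 0.02268429 0.3279436 ]
far top [ 0.6392 -0.0349  0.07  ] block xy 0.0802 -0.0002
near [ 0.5192 -0.0113  0.07  ] block xy -0.0421 0.0
far plate-top [ 0.6172 -0.026   0.181 ] block xy 0.0569 0.0043
-11.121180444201228
dish [ 0.5461 -0.1398  0.013 ] [ 0.545  -0.1396  0.013 ]
```

>>> servo_tool --linear '[[0.2,-0.8,1.2],[0.2,-1.6,2.5],[0.2,-2.2,3.5],[0.2,-2.6,4.3],[0.2,-2.8,4.8],[0.2,-2.8,4.9],[0.2,-2.8,4.9],[0.2,-2.8,4.9]]' --delta_rot '[[0,0.2,0.1],[0,0.2,0.1],[0,0.2,0.1],[0,0.2,0.1],[0,0.2,0.1],[0,0.2,0.1],[0,0.2,0.1],[0,0.2,0.1]]'

```text
time_s: 5.35
position: [0.5631, -0.0198, 0.098]
orientation: [0.98, -0.097, -0.015, 0.173]
contact_force: [0.7, -0.2, -3.0]
finger_gap: 0.07
```

```bash
python3 - <<'E'
from place import *
st();delta(*tgt(.001,-.001))
im=arm.capture('side');save('d5',cv2.resize(im[120:300,200:360],None,fx=3.7,fy=3.3));im=arm.capture('scene');save('s5',cv2.resize(im[90:260,200:360],None,fx=3.5,fy=3.5))
E
```

```text
t 5.35 [ 0.5631 -0.0198  0.098 ] yaw -11.2 z [-0.062 -0.336 -0.94 ] F [ 0.7 -0.2 -3. ] gap 0.07 J [ 0.13  0.57 -0.48  1.78  0.63  1.12 -2.43]
lin cm [-0.27 -0.49  0.46] rot [-0.04 -0.19 -0.28]
```

View pics/d5.png

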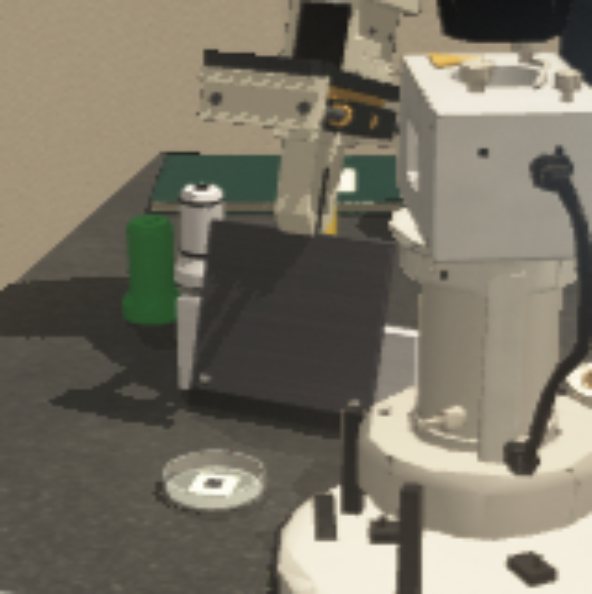

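View pics/s5.png

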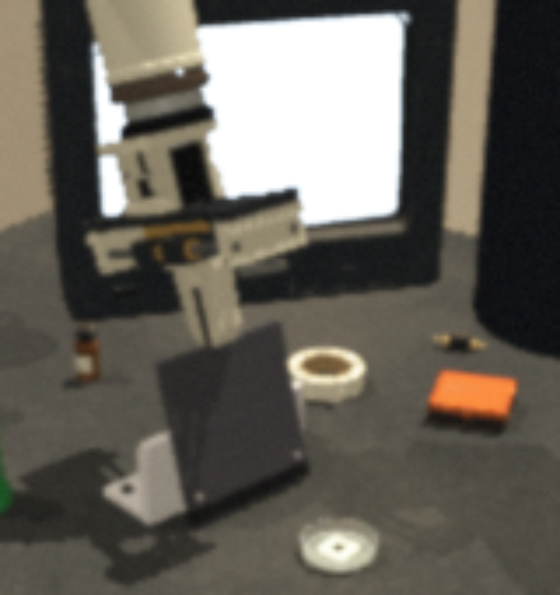

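>>> servo_tool --linear '[[-0.1,-0.2,0.2],[-0.2,-0.4,0.3],[-0.2,-0.5,0.4],[-0.2,-0.5,0.45],[-0.2,-0.5,0.45],[-0.2,-0.5,0.45]]' --delta_rot '[[0,-0.1,-0.2],[0,-0.2,-0.3],[0,-0.2,-0.3],[0,-0.2,-0.3],[0,-0.2,-0.3],[0,-0.2,-0.3]]'

```text
time_s: 5.95
position: [0.5621, -0.0164, 0.0925]
orientation: [0.98, -0.094, -0.016, 0.173]
contact_force: [-0.7, -0.9, -1.8]
finger_gap: 0.073
```

```bash
python3 - <<'E'
from place import *
st();delta(*tgt(.0,-.002))
E
```

```text
t 5.95 [ 0.5621 -0.0164  0.0925] yaw -11.0 z [-0.065 -0.335 -0.94 ] F [-0.7 -0.9 -1.8] gap 0.073 J [ 0.12  0.58 -0.48  1.78  0.63  1.11 -2.44]
lin cm [-0.1  -0.14  0.12] rot [-0.04 -0.04 -0.01]
```

>>> servo_tool --linear '[[0,-0.1,0.1],[0,-0.15,0.2],[0,-0.15,0.2],[0,-0.15,0.2]]' --delta_rot '[[0,0,0],[0,0,0],[0,0,0],[0,0,0]]'

```text
time_s: 6.28
position: [0.5628, -0.0155, 0.0914]
orientation: [0.98, -0.094, -0.016, 0.173]
contact_force: [-1.3, 0.7, 6.0]
finger_gap: 0.075
```

```bash
python3 - <<'E'
from place import *
st()
E
```

```text
t 6.28 [ 0.5628 -0.0155  0.0914] yaw -10.99 z [-0.063 -0.336 -0.94 ] F [-1.3  0.7  6. ] gap 0.075 J [ 0.12  0.58 -0.48  1.78  0.63  1.11 -2.44]
```

>>> servo_tool --linear '[[0,0,0],[0,0,0],[0,0,0],[0,0,0],[0,0,0],[0,0,0],[0,0,0],[0,0,0]]' --delta_rot '[[0,0,0],[0,0,0],[0,0,0],[0,0,0],[0,0,0],[0,0,0],[0,0,0],[0,0,0]]' --gripper 0.72

```text
time_s: 6.95
position: [0.5627, -0.0155, 0.0913]
orientation: [0.98, -0.094, -0.016, 0.173]
contact_force: [0.0, 0.6, -0.2]
finger_gap: 0.279
```

```bash
python3 - <<'E'
from place import *
st()
im=arm.capture('wrist');save('w6',im);im=arm.capture('scene');save('s6',cv2.resize(im[90:260,200:360],None,fx=3.5,fy=3.5))
E
```

```text
t 6.95 [ 0.5627 -0.0155  0.0913] yaw -10.99 z [-0.063 -0.336 -0.94 ] F [ 0.   0.6 -0.2] gap 0.279 J [ 0.12  0.58 -0.48  1.78  0.63  1.11 -2.44]
```

View pics/w6.png

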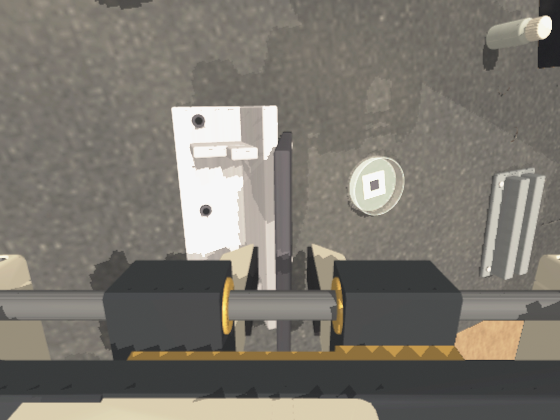

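View pics/s6.png

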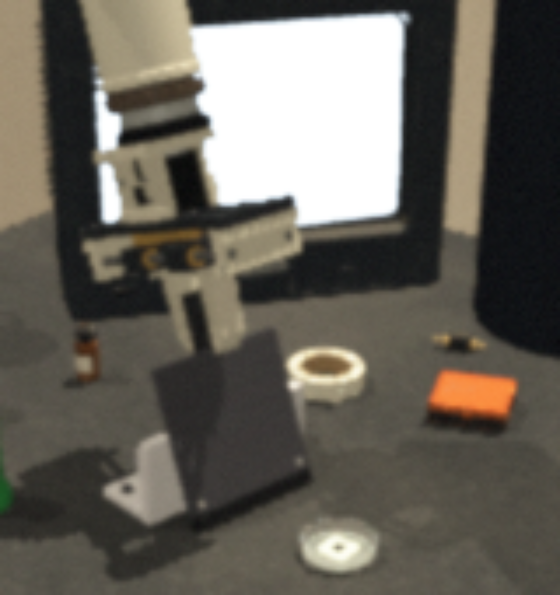

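>>> servo_tool --linear '[[0,0,-1],[0,0,-3],[0,0,-6],[0,0,-9],[0,0,-12],[0,0,-12],[0,0,-12]]' --delta_rot '[[0,0,0],[0,0,0],[0,0,0],[0,0,0],[0,0,0],[0,0,0],[0,0,0]]'

```text
time_s: 7.63
position: [0.5719, 0.0265, 0.2067]
orientation: [0.981, -0.094, -0.013, 0.172]
contact_force: [1.0, -0.2, -1.0]
finger_gap: 0.278
```

```bash
python3 - <<'E'
from place import *
import pickle
st();delta([.4435,.198,.25],ori(57));delta([.4435,.198,.25],ori(-57))
C=cam('wrist');pickle.dump(C,open('w7.pkl','wb'));im=arm.capture('wrist');np.save('w7.npy',im);save('w7',im)
im=arm.capture('side');save('d7',cv2.resize(im[120:300,200:360],None,fx=3.7,fy=3.3));
E
```

```text
t 7.63 [0.5719 0.0265 0.2067] yaw -10.9 z [-0.058 -0.334 -0.941] F [ 1.  -0.2 -1. ] gap 0.278 J [ 0.09  0.47 -0.53  1.65  0.54  1.33 -2.38]
lin cm [-15.82 -12.05  -9.06] rot [ 17.67  11.44 -67.24]
lin cm [-15.82 -12.05  -9.06] rot [18.61 -8.32 45.57]
```

View pics/w7.png

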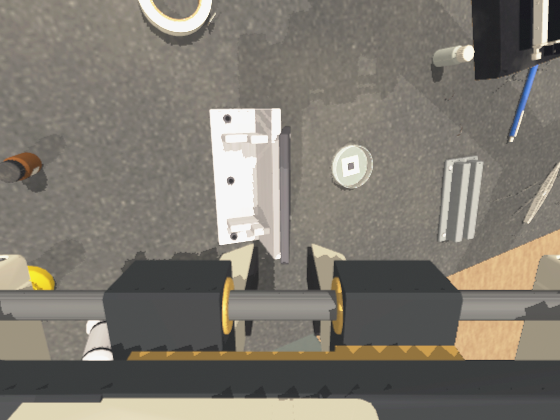

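View pics/d7.png

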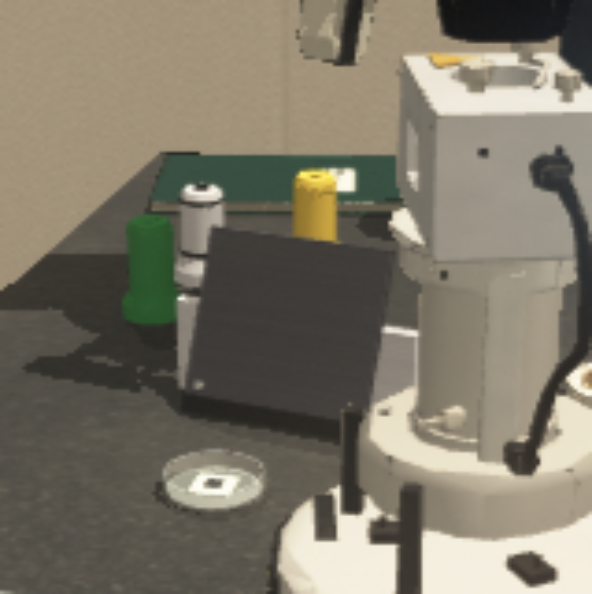

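```bash
python3 - <<'E'
from place import *
delta([.41,.145,.25],ori(57))
E
```

```text
lin cm [-17.99  -6.67  -7.37] rot [ 17.65  11.8  -67.29]
```

>>> servo_tool --linear '[[-1,0,-3],[-4,-1,-6],[-7.5,-2.5,-7.4],[-11,-4,-7.4],[-14,-5,-7.4],[-16,-6,-7.4],[-18,-6.7,-7.4],[-18,-6.7,-7.4],[-18,-6.7,-7.4],[-18,-6.7,-7.4],[-18,-6.7,-7.4],[-18,-6.7,-7.4],[-18,-6.7,-7.4],[-18,-6.7,-7.4],[-18,-6.7,-7.4]]' --delta_rot '[[1.7,1.2,-6.7],[3.4,2.4,-13.4],[5,3.5,-20],[6.7,4.7,-27],[8.5,6,-33.5],[10.3,7,-40],[12,8.2,-47],[14,9.4,-53.5],[16,10.7,-61],[17.7,11.8,-67.3],[17.7,11.8,-67.3],[17.7,11.8,-67.3],[17.7,11.8,-67.3],[17.7,11.8,-67.3],[17.7,11.8,-67.3]]' --gripper 0.4

```text
time_s: 8.98
position: [0.4097, 0.1459, 0.25]
orientation: [0.879, 0.477, -0.0, -0.0]
contact_force: [0.5, 0.2, -0.1]
finger_gap: 0.6
```

```bash
python3 - <<'E'
from place import *
import pickle
st()
C=cam('wrist');pickle.dump(C,open('w8.pkl','wb'));im=arm.capture('wrist');np.save('w8.npy',im);save('w8',im)
im=arm.capture('scene');save('s8',im)
E
```

```text
t 8.98 [0.4097 0.1459 0.25  ] yaw 56.98 z [-0.001  0.001 -1.   ] F [ 0.5  0.2 -0.1] gap 0.6 J [ 0.37  0.06 -0.79  1.98  0.05  1.12 -1.02]
```

View pics/w8.png

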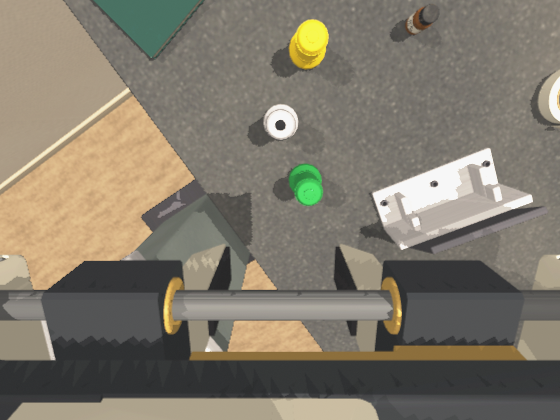

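View pics/s8.png

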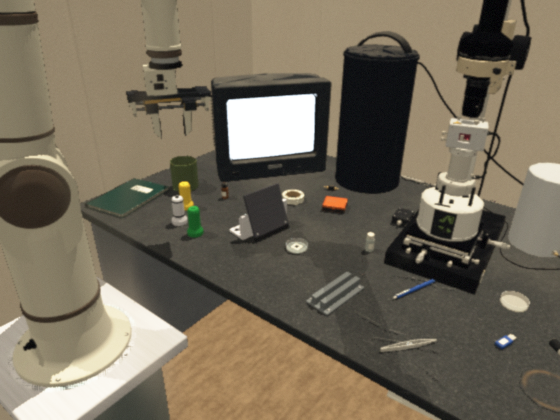

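```bash
python3 - <<'E'
from place import *
im=np.load('w8.npy')
save('w8a',cv2.resize(im[90:155,245:320],None,fx=8,fy=8,interpolation=cv2.INTER_CUBIC))
save('w8b',cv2.resize(im[135:255,360:560],None,fx=4,fy=4,interpolation=cv2.INTER_CUBIC))
E
```

View pics/w8a.png

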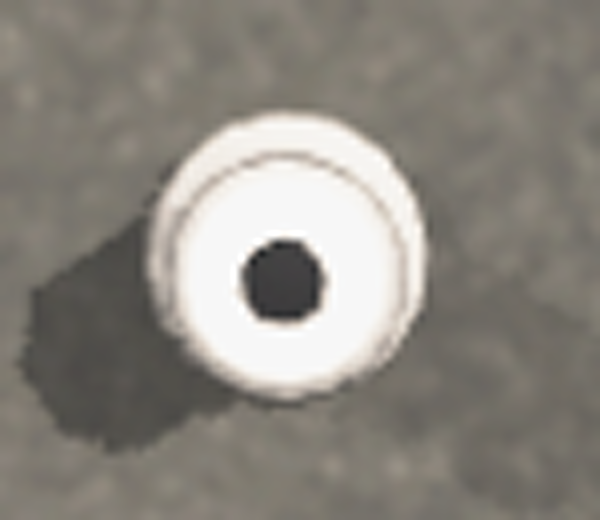

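View pics/w8b.png

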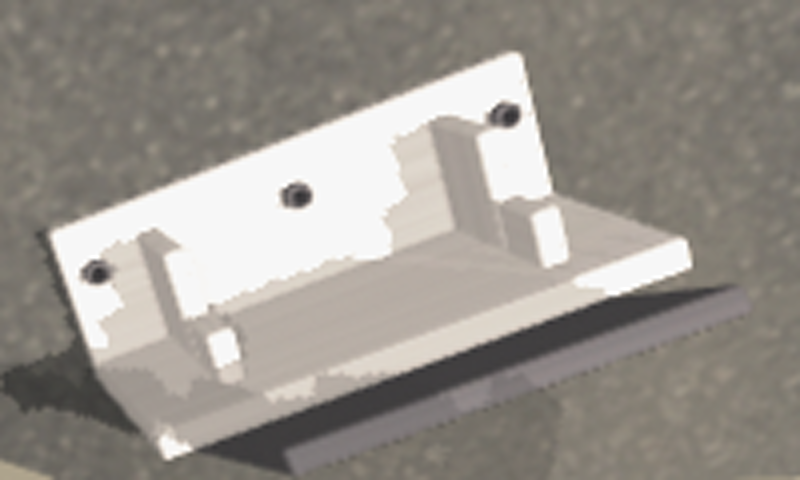

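```bash
python3 - <<'E'
from place import *
import pickle
C=pickle.load(open('w8.pkl','rb'))
A=lambda x,y,z:onz(C,245+(x+.5)/8-.5,90+(y+.5)/8-.5,z)
B=lambda x,y,z:onz(C,360+(x+.5)/4-.5,135+(y+.5)/4-.5,z)
print('knob',A(284,281,.082).round(4),'barrel top', A(288,278,.074).round(4))
print('flare', ((A(147,255,.012)+A(428,255,.012))/2).round(4),'widths',np.linalg.norm(A(147,255,.012)-A(428,255,.012)))
print('flare top', A(287,110,.012), A(287,110,.0))
# plate top edge, z~.1236
for p in [(285,450),(735,285),(300,476),(750,312)]:
    q=B(*p,.1225)-mid;print('plate',(q@xb).round(4),(q@yb).round(4))
p=B(300,476,.1225)-B(750,312,.1225);print(np.degrees(np.arctan2(p[1],p[0])))
E
```

```text
knob [0.4402 0.1995 0.082 ] barrel top [0.4406 0.1993 0.074 ]
flare [0.4406 0.1999 0.012 ] widths 0.04422489194052554
flare top [0.4523769  0.21820923 0.012     ] [0.45239427 0.21835535 0.        ]
plate -0.0594 0.0195
plate 0.0569 0.0211
plate -0.0576 0.0108
plate 0.0593 0.0125
169.85374024340476
```

```bash
python3 - <<'E'
from place import *
st();delta([.4406,.1996,.033],ori(57))
E
```

```text
t 9.08 [0.4098 0.1459 0.2501] yaw 57.01 z [-0.001  0.001 -1.   ] F [-0.2  0.8 -0.4] gap 0.6 J [ 0.37  0.06 -0.79  1.98  0.05  1.12 -1.02]
lin cm [ 6.18 -0.32 21.71] rot [-0.05 -0.01  0.01]
```

>>> servo_tool --linear '[[3,-0.2,0],[5.5,-0.3,2],[6.2,-0.3,5],[6.2,-0.3,8],[6.2,-0.3,11],[6.2,-0.3,13],[6.2,-0.3,13],[6.2,-0.3,13]]' --delta_rot '[[0,0,0],[0,0,0],[0,0,0],[0,0,0],[0,0,0],[0,0,0],[0,0,0],[0,0,0]]'

```text
time_s: 9.75
position: [0.44, 0.1998, 0.1196]
orientation: [0.879, 0.478, -0.001, -0.001]
contact_force: [0.3, 0.5, -0.3]
finger_gap: 0.601
```

```bash
python3 - <<'E'
from place import *
st();delta([.4406,.1996,.033],ori(57))
im=arm.capture('wrist');save('w9',im)
im=arm.capture('side');save('d9',cv2.resize(im[120:240,210:350],None,fx=5,fy=5))
E
```

```text
t 9.75 [0.44   0.1998 0.1196] yaw 57.05 z [-0.003  0.    -1.   ] F [ 0.3  0.5 -0.3] gap 0.601 J [ 0.17  0.37 -0.76  2.02  0.33  0.88 -1.35]
lin cm [0.02 0.09 8.66] rot [-0.17  0.08  0.04]
```

View pics/w9.png

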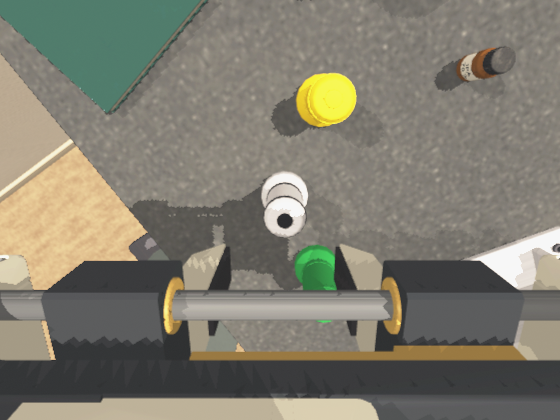

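View pics/d9.png

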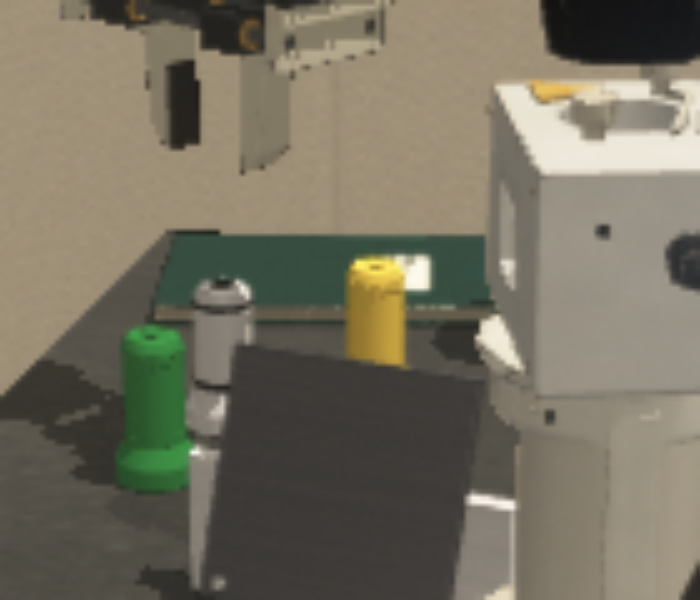

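```bash
python3 - <<'E'
from place import *
D=cam('side');W=cam('wrist');s=arm.sense()
def sd(p): u=proj(D,p); return (u-[210,120])*5
print('tcp side crop',sd(s['position']),'lamp top',sd([.4406,.1996,.082]),'foot',sd([.4406,.1996,0]))
print('wrist knob',proj(W,[.4406,.1996,.082]))
m=R.from_quat(s['orientation']).as_matrix()
for e in(-1,1): print(sd(s['position']+m[:,1]*.0275*e), proj(W,s['position']+m[:,1]*.0275*e))
E
```

```text
tcp side crop [217.55634616 206.56817714] lamp top [216.60101739 277.12600225] foot [220.37549366 417.72409942]
wrist knob [282.99400947 221.79765874]
[184.36239033 195.9261662 ] [239.91979708 240.71540551]
[251.72075322 217.52131559] [328.57542185 240.74995598]
```

```bash
python3 - <<'E'
from place import *
print(arm.pinch_z,[a for a in dir(arm) if a[0]!='_'])
D=cam('side');W=cam('wrist');s=arm.sense()
m=R.from_quat(s['orientation']).as_matrix()
for b in (0,.01,.02,.03,.04):
  for e in(-1,1):
    p=s['position']+m[:,1]*.0275*e-m[:,2]*b; print(b,((proj(D,p)-[210,120])*5).round(), proj(W,p).round())
im=arm.capture('wrist');save('w10',cv2.resize(im[230:320,150:420],None,fx=2.9,fy=4))
im=arm.capture('side');save('d10',cv2.resize(im[120:180,210:290],None,fx=10,fy=10,interpolation=cv2.INTER_CUBIC))
E
```

```text
0.0188 ['MotionError', 'calibration', 'capture', 'close_job', 'pinch_z', 'sense']
0 [184. 196.] [240. 241.]
0 [252. 218.] [329. 241.]
0.01 [184. 178.] [238. 247.]
0.01 [251. 199.] [331. 247.]
0.02 [183. 160.] [236. 255.]
0.02 [251. 181.] [333. 255.]
0.03 [183. 142.] [233. 263.]
0.03 [250. 162.] [336. 263.]
0.04 [182. 124.] [230. 272.]
0.04 [250. 144.] [339. 272.]
```

View pics/w10.png

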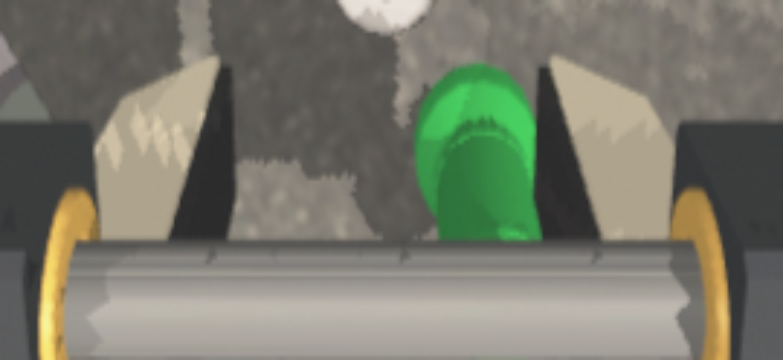

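View pics/d10.png

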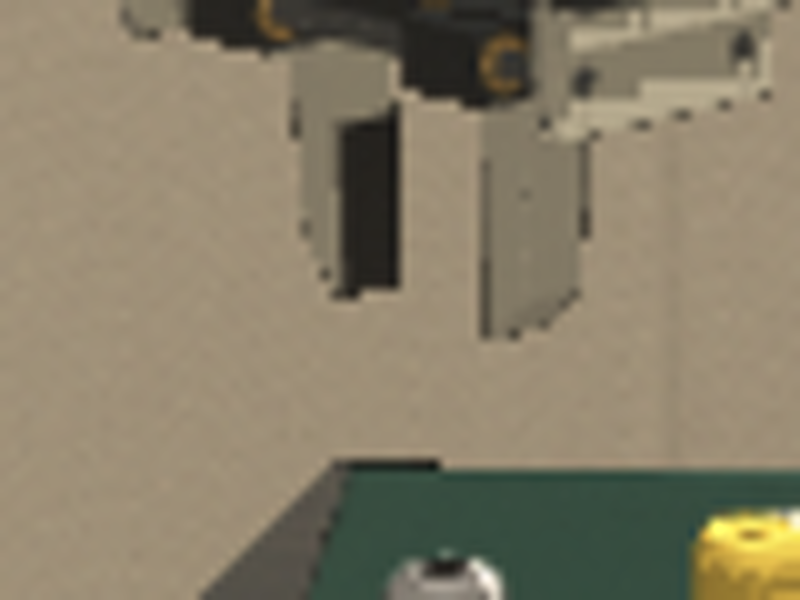

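```bash
python3 - <<'E'
from place import *
st();delta([.4415,.1998,.026],ori(57))
E
```

```text
t 9.95 [0.4423 0.2002 0.1219] yaw 57.0 z [ 0.003  0.001 -1.   ] F [-0.2 -0.5 -0. ] gap 0.601 J [ 0.17  0.37 -0.77  2.02  0.33  0.88 -1.35]
lin cm [-0.11 -0.06  9.59] rot [ 0.08 -0.15 -0.  ]
```

>>> servo_tool --linear '[[-0.1,-0.05,2],[-0.1,-0.05,4],[-0.1,-0.05,5.5],[-0.1,-0.05,6],[-0.1,-0.05,6]]' --delta_rot '[[0,0,0],[0,0,0],[0,0,0],[0,0,0],[0,0,0]]'

```text
time_s: 10.37
position: [0.4415, 0.1996, 0.0619]
orientation: [0.879, 0.477, 0.001, -0.0]
contact_force: [-0.5, 0.0, 0.6]
finger_gap: 0.601
```

```bash
python3 - <<'E'
from place import *
st()
im=arm.capture('wrist');save('w11',im)
im=arm.capture('side');save('d11',cv2.resize(im[120:220,210:310],None,fx=6,fy=6,interpolation=cv2.INTER_CUBIC))
st();delta([.4415,.1998,.026],ori(57))
E
```

```text
t 10.37 [0.4415 0.1996 0.0619] yaw 56.98 z [ 0.002  0.001 -1.   ] F [-0.5  0.   0.6] gap 0.601 J [ 0.1   0.46 -0.7   2.06  0.43  0.76 -1.44]
t 10.47 [0.4424 0.2003 0.063 ] yaw 57.0 z [ 0.004  0.002 -1.   ] F [ 0.3 -0.8  0.4] gap 0.596 J [ 0.11  0.46 -0.7   2.06  0.43  0.76 -1.44]
lin cm [-0.1  -0.06  3.7 ] rot [ 0.14 -0.23 -0.  ]
```

View pics/w11.png

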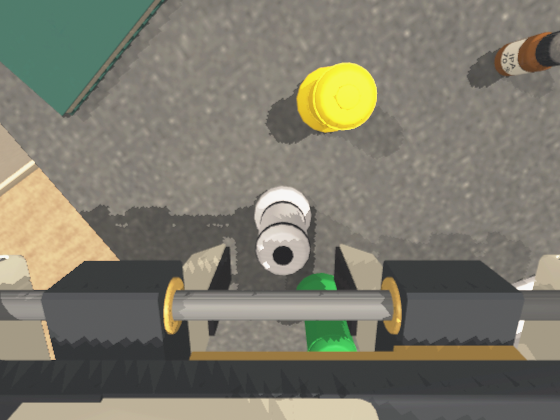

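View pics/d11.png

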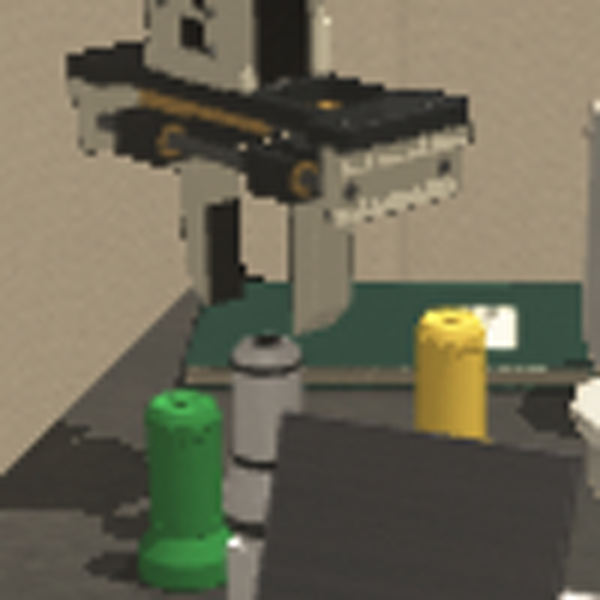

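>>> servo_tool --linear '[[-0.1,-0.05,1],[-0.1,-0.05,2],[-0.1,-0.05,3],[-0.1,-0.05,3.7],[-0.1,-0.05,3.8],[-0.1,-0.05,3.8],[-0.1,-0.05,3.8]]' --delta_rot '[[0,0,0],[0,0,0],[0,0,0],[0,0,0],[0,0,0],[0,0,0],[0,0,0]]'

```text
time_s: 11.05
position: [0.4415, 0.2, 0.0248]
orientation: [0.879, 0.477, 0.002, -0.0]
contact_force: [-1.3, 0.0, 0.4]
finger_gap: 0.6
```

```bash
python3 - <<'E'
from place import *
st()
im=arm.capture('wrist');save('w12',im)
im=arm.capture('side');save('d12',cv2.resize(im[120:220,210:310],None,fx=6,fy=6,interpolation=cv2.INTER_CUBIC))
im=arm.capture('scene');save('s12',cv2.resize(im[130:250,120:240],None,fx=5,fy=5,interpolation=cv2.INTER_CUBIC))
st()
E
```

```text
t 11.05 [0.4415 0.2    0.0248] yaw 57.01 z [ 0.004  0.002 -1.   ] F [-1.3  0.   0.4] gap 0.6 J [ 0.06  0.52 -0.65  2.08  0.5   0.69 -1.49]
t 11.2 [0.4419 0.2    0.0253] yaw 57.0 z [ 0.005  0.002 -1.   ] F [ 0.4  0.8 -0.1] gap 0.597 J [ 0.06  0.52 -0.65  2.08  0.5   0.69 -1.49]
```

View pics/s12.png

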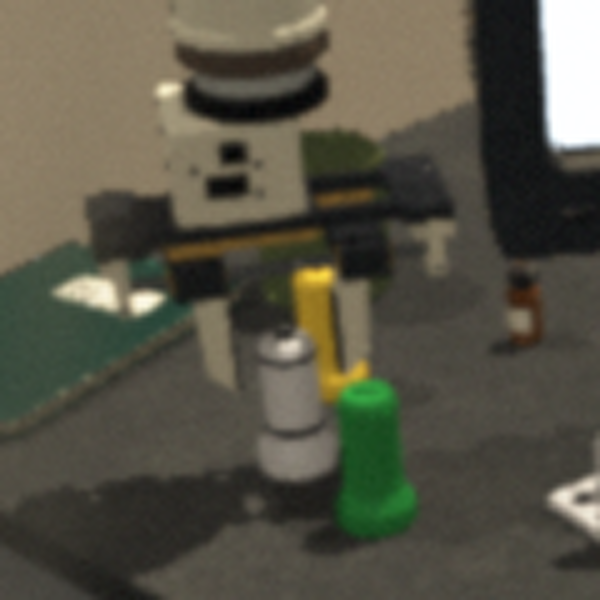

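View pics/d12.png

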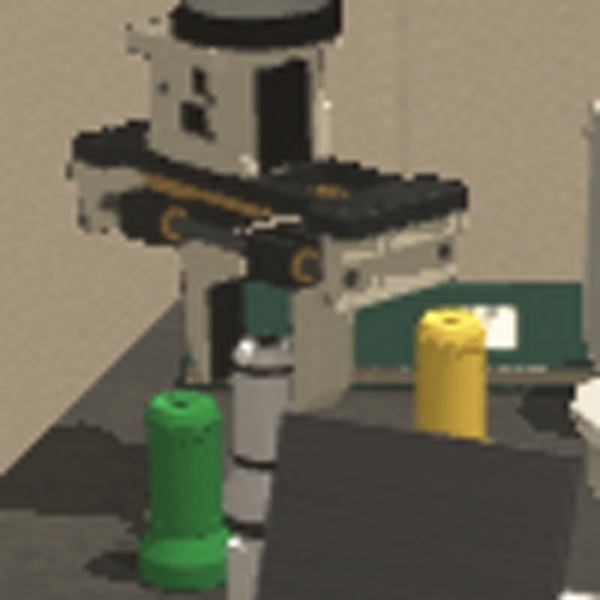

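View pics/w12.png

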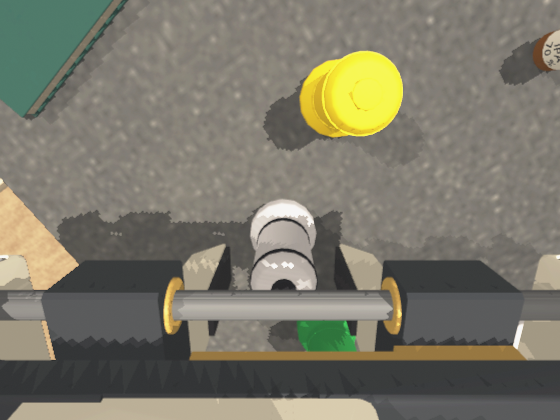

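>>> servo_tool --linear '[[0,0,0],[0,0,0],[0,0,0],[0,0,0],[0,0,0],[0,0,0],[0,0,0],[0,0,0]]' --delta_rot '[[0,0,0],[0,0,0],[0,0,0],[0,0,0],[0,0,0],[0,0,0],[0,0,0],[0,0,0]]' --gripper 1.0

```text
time_s: 11.87
position: [0.4421, 0.2, 0.0254]
orientation: [0.879, 0.477, 0.003, 0.0]
contact_force: [0.6, -0.1, 2.0]
finger_gap: 0.343
```

>>> servo_tool --linear '[[0,0,-1],[0,0,-3],[0,0,-5],[0,0,-6],[0,0,-6]]' --delta_rot '[[0,0,0],[0,0,0],[0,0,0],[0,0,0],[0,0,0]]'

```text
time_s: 12.28
position: [0.4434, 0.2006, 0.0877]
orientation: [0.879, 0.477, 0.005, 0.001]
contact_force: [-0.0, 0.4, -1.4]
finger_gap: 0.34
```

```bash
python3 - <<'E'
from place import *
st()
im=arm.capture('wrist');save('w13',im)
im=arm.capture('side');save('d13',cv2.resize(im[90:220,210:310],None,fx=5,fy=4.6,interpolation=cv2.INTER_CUBIC))
st()
E
```

```text
t 12.28 [0.4434 0.2006 0.0877] yaw 56.99 z [ 0.009  0.003 -1.   ] F [-0.   0.4 -1.4] gap 0.34 J [ 0.13  0.42 -0.73  2.05  0.39  0.8  -1.41]
t 12.38 [0.4419 0.1995 0.0855] yaw 56.97 z [ 0.006  0.002 -1.   ] F [-0.5  0.4 -2.1] gap 0.339 J [ 0.13  0.42 -0.73  2.05  0.39  0.8  -1.41]
```

View pics/w13.png

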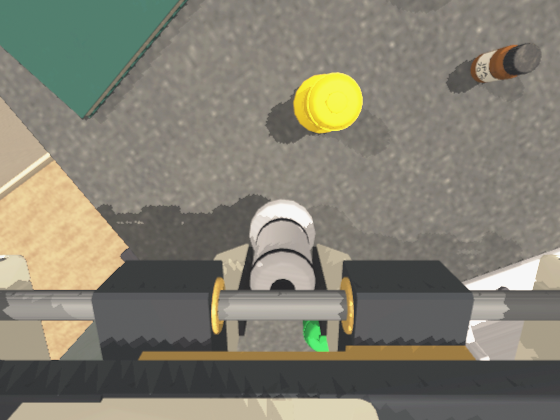

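View pics/d13.png

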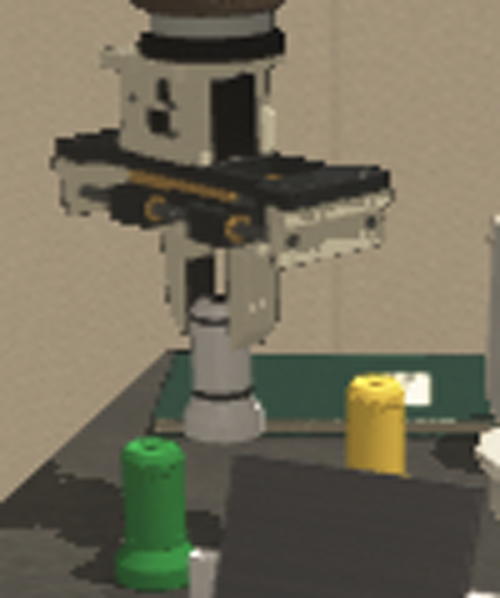

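```bash
python3 - <<'E'
from place import *
for p in [[.4415,.1995,.195],mid+[0,0.02,.195],[.5455,-.141,.195],[.5455,-.141,.09]]: delta(p,ori(57))
E
```

```text
lin cm [ 3.000e-02  1.000e-02 -1.095e+01] rot [ 0.21 -0.27 -0.03]
lin cm [-10.15  20.82 -10.93] rot [ 0.21 -0.27 -0.03]
lin cm [-22.84  27.29 -10.96] rot [ 0.21 -0.27 -0.03]
lin cm [-22.89  27.25  -0.46] rot [ 0.21 -0.27 -0.03]
```

>>> servo_tool --linear '[[0,0,-3],[0,0,-6],[0,0,-9],[0,0,-11],[0,0,-11.5],[-1.5,3,-11.5],[-3,6,-11.5],[-4.5,9,-11.5],[-6,12,-11.5],[-7.5,15,-11.5],[-9,18,-11.5],[-10.2,20.5,-11.5],[-12.5,22,-11.5],[-15,23.2,-11.5],[-17.5,24.5,-11.5],[-20,25.8,-11.5],[-22,26.8,-11.5],[-22.8,27.3,-11.5],[-22.8,27.3,-11.5],[-22.8,27.3,-11.5]]' --delta_rot '[[0.2,-0.3,0],[0.2,-0.3,0],[0.2,-0.3,0],[0.2,-0.3,0],[0.2,-0.3,0],[0.2,-0.3,0],[0.2,-0.3,0],[0.2,-0.3,0],[0.2,-0.3,0],[0.2,-0.3,0],[0.2,-0.3,0],[0.2,-0.3,0],[0.2,-0.3,0],[0.2,-0.3,0],[0.2,-0.3,0],[0.2,-0.3,0],[0.2,-0.3,0],[0.2,-0.3,0],[0.2,-0.3,0],[0.2,-0.3,0]]'

```text
time_s: 14.05
position: [0.5453, -0.1396, 0.1991]
orientation: [0.879, 0.477, -0.001, -0.001]
contact_force: [-0.8, 1.1, -2.1]
finger_gap: 0.339
```

```bash
python3 - <<'E'
from place import *
import pickle
st()
C=cam('wrist');pickle.dump(C,open('w14.pkl','wb'));im=arm.capture('wrist');np.save('w14.npy',im);save('w14',im)
im=arm.capture('side');save('d14',im);np.save('d14.npy',im)
im=arm.capture('scene');save('s14',im);np.save('s14.npy',im)
st()
E
```

```text
t 14.05 [ 0.5453 -0.1396  0.1991] yaw 56.96 z [-0.002  0.001 -1.   ] F [-0.8  1.1 -2.1] gap 0.339 J [ 0.72  0.38 -0.65  1.76  0.26  1.09 -0.59]
t 14.2 [ 0.5461 -0.1381  0.2001] yaw 57.16 z [-0.     0.001 -1.   ] F [-0.8  0.4 -1.6] gap 0.338 J [ 0.72  0.38 -0.65  1.76  0.26  1.09 -0.59]
```

View pics/w14.png

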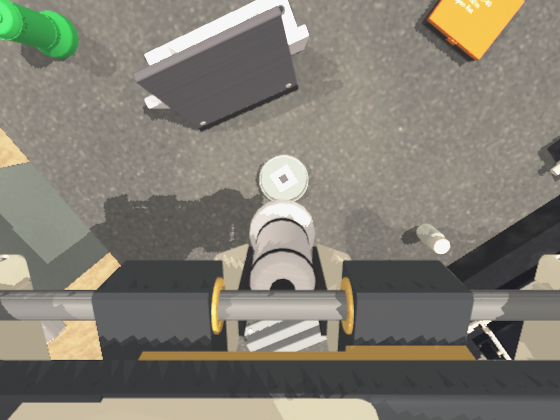

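View pics/d14.png

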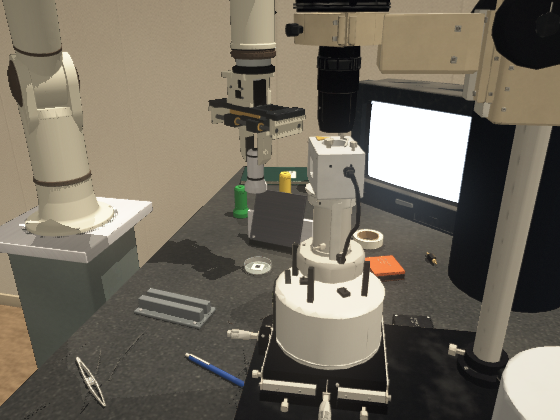

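View pics/s14.png

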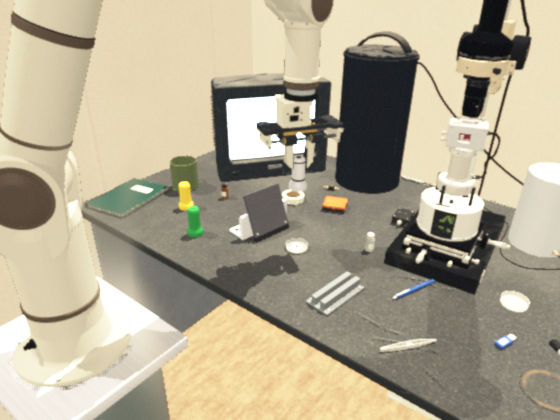

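```bash
python3 - <<'E'
from place import *
d=np.load('d14.npy');s=np.load('s14.npy');w=np.load('w14.npy')
a=cv2.resize(d[140:210,227:287],None,fx=8,fy=8,interpolation=cv2.INTER_CUBIC)
b=cv2.resize(s[145:205,268:328],None,fx=8,fy=8,interpolation=cv2.INTER_CUBIC)
save('m14',np.hstack([np.pad(a,((0,0),(0,0),(0,0)))[:480],b]))
save('m14w',cv2.resize(w[140:300,220:350],None,fx=4.5,fy=3.7,interpolation=cv2.INTER_CUBIC))
E
```

```text
(no output)
```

View pics/m14.png

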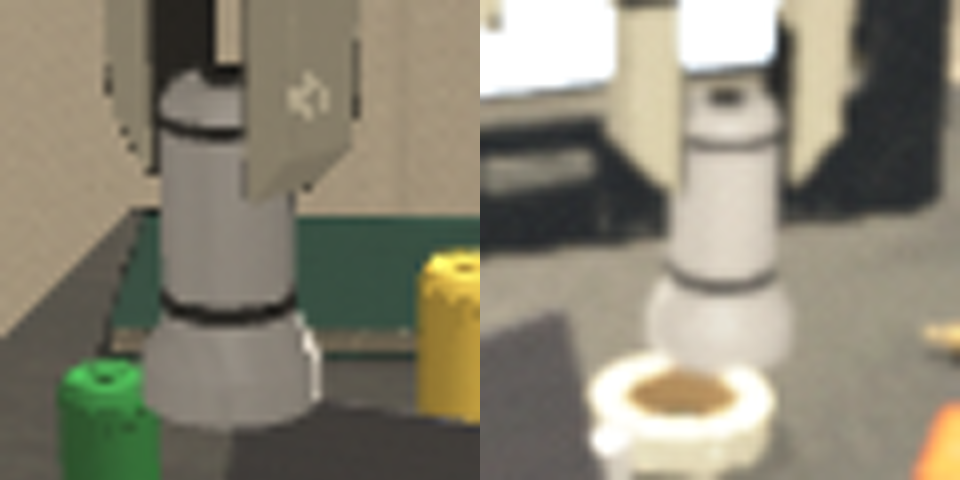

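View pics/m14w.png

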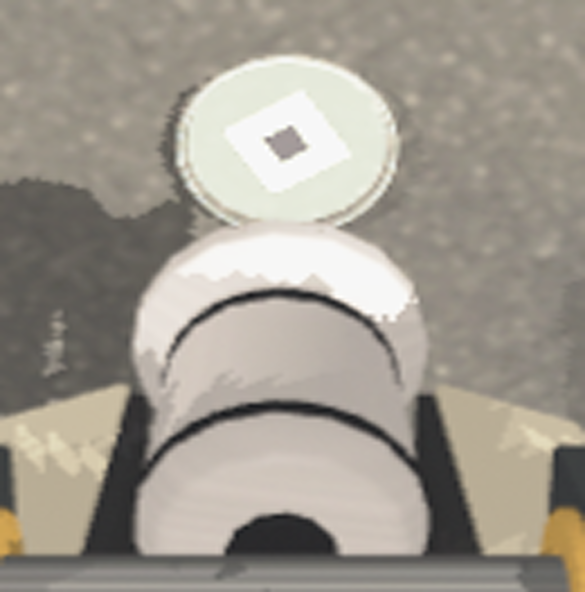

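```bash
python3 - <<'E'
from place import *
import pickle
D=cam('side');S=cam('scene');W=pickle.load(open('w14.pkl','rb'))
def f(C,u,v,z):
    o,d=ray(C,u,v);p=onz(C,u,v,z);h=d.copy();h[2]=0;h/=np.linalg.norm(h);return p+h*.022
zm=.1747
print('mouth side',f(D,227+(230.5)/8-.5,140+427.5/8-.5,zm).round(4))
print('mouth scene',f(S,268+(239.5)/8-.5,145+374/8-.5,zm).round(4))
p0=np.array([.5455,-.139,0])
for n,C,o in(('side',D,[227,140]),('scene',S,[268,145])):
  for h in (0,.022,.074,.082): print(n,h,((proj(C,p0+[0,0,zm+h])-o)*8).round(1))
X=lambda x,y,z:onz(W,220+(x+.5)/4.5-.5,140+(y+.5)/3.7-.5,z)
print('dish',((X(177,142,.013)+X(399,142,.013))/2).round(4),X(288,55,.013).round(4),'chip',X(287,142,.004).round(4))
print('lamp flare wrist, lateral',((X(134,335,zm+.012)+X(428,335,zm+.012))/2).round(4))
print('predicted mouth arc far pt', (proj(W,p0+[0.545*.022,.839*.022,zm])-[220,140])*[4.5,3.7],(proj(W,p0+[0.545*.022,.839*.022,zm+.01])-[220,140])*[4.5,3.7])
E
```

```text
mouth side [ 0.5459 -0.1411  0.1747]
mouth scene [ 0.5481 -0.1395  0.1747]
side 0 [226.3 388.4]
side 0.022 [224.1 302.8]
side 0.074 [218.8  93.7]
side 0.082 [218.   60.7]
scene 0 [230.2 340.6]
scene 0.022 [232.2 275.4]
scene 0.074 [237.2 116. ]
scene 0.082 [238.   90.8]
dish [ 0.5457 -0.1393  0.013 ] [ 0.5605 -0.1164  0.013 ] chip [ 0.5444 -0.1407  0.004 ]
lamp flare wrist, lateral [ 0.5454 -0.137   0.1867]
predicted mouth arc far pt [287.38459377 204.53229082] [287.62634124 219.31853059]
```

```bash
python3 - <<'E'
from place import *
st();delta([.5447,-.1398,.060],ori(57))
E
```

```text
t 14.2 [ 0.5461 -0.1381  0.2001] yaw 57.16 z [-0.     0.001 -1.   ] F [-0.8  0.4 -1.6] gap 0.338 J [ 0.72  0.38 -0.65  1.76  0.26  1.09 -0.59]
lin cm [-0.23 -0.02 14.01] rot [-0.03 -0.03  0.16]
```

>>> servo_tool --linear '[[-0.2,0,2.5],[-0.2,0,5],[-0.2,0,7.5],[-0.2,0,9.5],[-0.2,0,11.5],[-0.2,0,13],[-0.2,0,13.8],[-0.2,0,14],[-0.2,0,14],[-0.2,0,14],[-0.2,0,14]]' --delta_rot '[[0,0,0],[0,0,0],[0,0,0],[0,0,0],[0,0,0],[0,0,0],[0,0,0],[0,0,0],[0,0,0],[0,0,0],[0,0,0]]'

```text
time_s: 15.12
position: [0.5461, -0.1396, 0.0614]
orientation: [0.878, 0.479, 0.001, 0.0]
contact_force: [-0.1, -0.1, -1.2]
finger_gap: 0.34
```

```bash
python3 - <<'E'
from place import *
import pickle
st()
d=arm.capture('side');s=arm.capture('scene');np.save('d15.npy',d);np.save('s15.npy',s)
a=cv2.resize(d[215:283,228:288],None,fx=8,fy=8,interpolation=cv2.INTER_CUBIC)
b=cv2.resize(s[190:258,266:326],None,fx=8,fy=8,interpolation=cv2.INTER_CUBIC)
save('m15',np.hstack([a,b]).clip(0,255)[:600]); st(); save('s15',s)
E
```

```text
t 15.12 [ 0.5461 -0.1396  0.0614] yaw 57.18 z [ 0.002  0.    -1.   ] F [-0.1 -0.1 -1.2] gap 0.34 J [ 0.65  0.55 -0.57  1.87  0.39  0.83 -0.7 ]
t 15.22 [ 0.5458 -0.1398  0.0612] yaw 57.16 z [ 0.002  0.    -1.   ] F [-0.3 -0.2 -1.3] gap 0.339 J [ 0.65  0.55 -0.57  1.87  0.39  0.83 -0.7 ]
```

```bash
python3 -c "
import cv2;i=cv2.imread('pics/m15.png');print(i.shape);cv2.imwrite('pics/m15b.png',cv2.resize(i,(800,453)))"
```

```text
(544, 960, 3)
```

View pics/m15b.png

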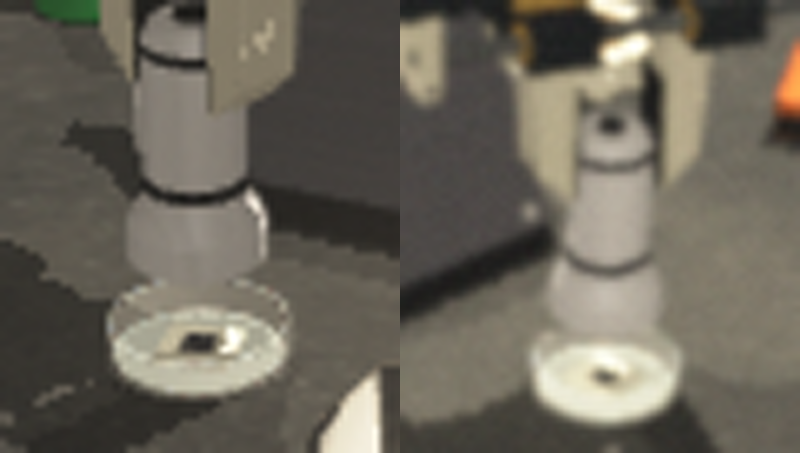

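View pics/s15.png

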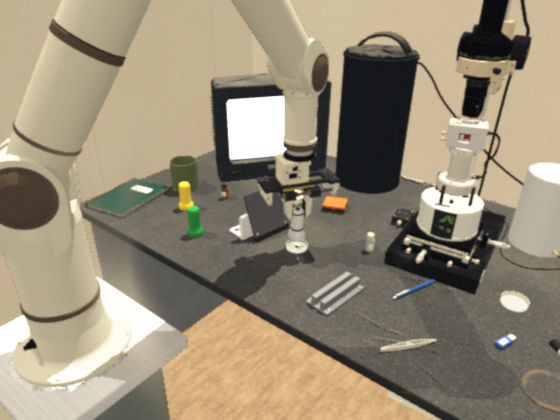

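```bash
python3 - <<'E'
from place import *
D=cam('side');S=cam('scene')
k=6.667
for n,C,o,offx,u,ud,v in(('side',D,(228,215),0,197,199.5,283),('scene',S,(266,190),400,606,606,332)):
    px=lambda u,v:(o[0]+(u-offx+.5)/k-.5,o[1]+(v+.5)/k-.5)
    o_,d=ray(C,*px(u,v));h=d.copy();h[2]=0;h/=np.linalg.norm(h)
    # lateral centre & mouth z if mouth centre at horizontal range of dish
    c=np.array([.5452,-.1402,0]); tgt_=c-h*.022
    t=((tgt_-o_)@h)/(d@h); print(n,'mouth z',(o_+d*t)[2].round(4),'lateral',((o_+d*t)-c)@np.array([-h[1],h[0],0]))
    o_,d=ray(C,*px(ud,0));
    t=((c-o_)@h)/(d@h);
    p=proj(C,c+[0,0,.013]);print('pred rim centre',(p-o)*k+[offx,0])
st()
E
```

```text
side mouth z 0.036 lateral -0.0008216480045049867
pred rim centre [192.33026267 311.74564178]
scene mouth z 0.039 lateral -0.0026384175094987406
pred rim centre [595.61400781 354.77114646]
t 15.22 [ 0.5458 -0.1398  0.0612] yaw 57.16 z [ 0.002  0.    -1.   ] F [-0.3 -0.2 -1.3] gap 0.339 J [ 0.65  0.55 -0.57  1.87  0.39  0.83 -0.7 ]
```

>>> servo_tool --linear '[[0,0,0.3],[0,0,0.6],[0,0,0.85],[0,0,0.85],[0,0,0.85],[0,0,0.85],[0,0,0.85]]' --delta_rot '[[0,0,0],[0,0,0],[0,0,0],[0,0,0],[0,0,0],[0,0,0],[0,0,0]]'

```text
time_s: 15.8
position: [0.5459, -0.1398, 0.0527]
orientation: [0.878, 0.478, 0.001, 0.0]
contact_force: [-0.2, 0.4, -1.6]
finger_gap: 0.336
```

```bash
python3 - <<'E'
from place import *
st()
d=arm.capture('side');s=arm.capture('scene');w=arm.capture('wrist');save('w16',w)
a=cv2.resize(d[160:290,220:320],None,fx=4,fy=4,interpolation=cv2.INTER_CUBIC)
b=cv2.resize(s[150:280,220:320],None,fx=4,fy=4,interpolation=cv2.INTER_CUBIC)
save('m16',np.hstack([a,b]));st()
E
```

```text
t 15.8 [ 0.5459 -0.1398  0.0527] yaw 57.16 z [ 0.002  0.    -1.   ] F [-0.2  0.4 -1.6] gap 0.336 J [ 0.64  0.56 -0.56  1.88  0.4   0.81 -0.71]
t 15.95 [ 0.5459 -0.1398  0.0528] yaw 57.16 z [ 0.002 -0.    -1.   ] F [-0.  -0.1 -1.6] gap 0.339 J [ 0.64  0.56 -0.56  1.88  0.4   0.81 -0.71]
```

View pics/m16.png

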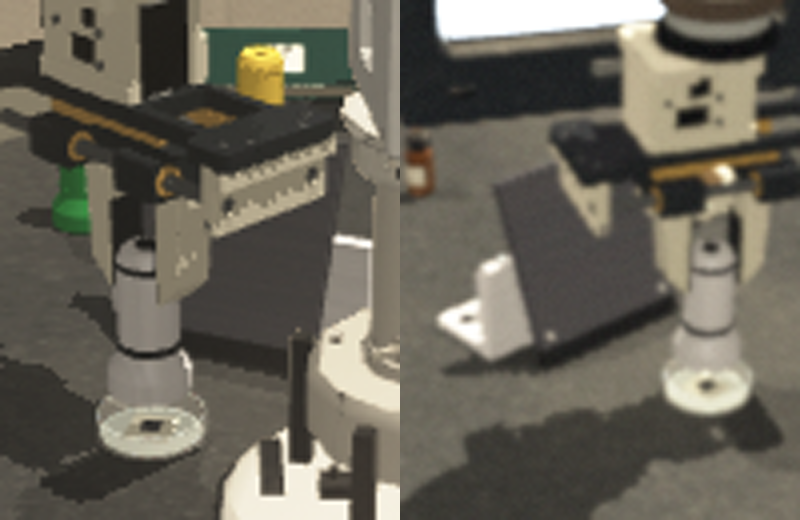

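View pics/w16.png

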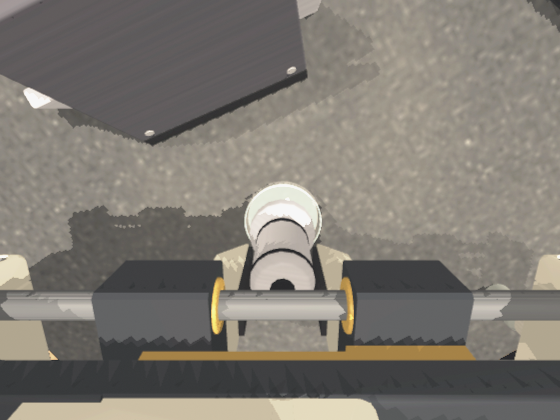

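```bash
python3 - <<'E'
from place import *
print(arm.close_job());st()
E
```

```text
the job is handed in; nothing more can be done
None
the job is handed in; nothing more can be done
```

I handed the job in at about 16 s of the 53 s allowed. The shade plate leans by itself on the angle block, and the arm still holds the lamp over the dish. No verdict was reported, so what follows rests on my own checks.

**Plate:** I gripped it by its top edge, set its foot down in front of the middle of the block at 20°, and released it. It stayed put in every later picture. Its top edge lay 10–21 mm past the block's front plane (about 15 mm expected for 20°), within about 1 mm of its middle and about 1° of square.

**Lamp:** I chose the silver one, not the green or yellow ones. I carried it over the plate and block with the mouth at about 0.17 m, then lowered it over the dish.

**Last checks:**
- **Height:** the mouth is about 15 mm above the rim from the arm's pose. One camera suggested about 3 mm more.
- **Centring:** the lamp is on the dish centre to about 1 mm across the line of sight in both the side and scene views, and it looks upright.
- **Grip and contact:** the grip opening and force readings were steady. I saw nothing touching the lamp except the fingers.
- **Dish and vials:** I saw no movement in the pictures, but I did not re-measure the vials.

**Disagreements:**
- The pictures show the fingertips about 25 mm short of the reported tool tip. I chose a lamp grip height that suits either case; the plate was probably held by only a few millimetres at its top edge.
- The first rough estimate of the dish position, from the scene and side cameras, was 5–9 mm off the wrist camera's. I used the wrist value and centred the lamp by comparing it with the dish in the same picture.

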